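# Stand up the toppled grinder cup, key it into its base and hold it running

### The arm

A 6-joint arm with a two-finger parallel gripper is mounted at the origin on the work surface. World frame = base frame: x ahead of the robot, y to its left, z up, the work surface at z = 0. Lengths are in m, angles in rad, forces in N, time in s.
With the tool pointing down it reaches from about 0.375 to 0.975 m from the base axis. Payload 3.8 kg.
Tool frame: the origin (TCP) lies midway between the tips of the shut fingers; the grasp point (between the pads) lies 19 mm behind it (bot.grip_point_offset is the z of the grasp point in the tool frame, in m); z points along the fingers, y is the line along which they close (so a half turn about z gives the same grasp; the last joint's range is limited). The gripper opens to 85 mm and grips with 20 to 120 N. Pads are 22 mm wide; open, the fingers measure 114 mm over their backs; the gripper's body (76 mm by 85 mm) begins 54 mm behind the grasp point. The pads swing forward as they close: fully open they stand 13 mm farther back than shut.
Start: joints at [1.087, 0.264, 1.604, -0, 1.274, -0.037], TCP at [0.292, 0.609, 0.231] pointing down, gripper open.
Joint ranges: [-2.63, 2.63], [-0.94, 2.18], [0.31, 2.57], [-1.31, 4.45], [0, 2.66], [-2.55, 2.55]. Speed limits (rad/s): [2.57, 2.57, 3.14, 3.14, 3.14, 3.14].

### API

Orientations are given as a rotation vector (axis times angle).
In Python, from workcell import sensors, optics, order, bot gives the robot as it stands.
- The arm moves only by the tool play_rows, never from a script. Its argument "commands" is a list of rows, each a list of 6 numbers: the shift along the tool's x, y, z in cm, then the turn, a rotation vector about the tool's x, y, z in rad. In form: [[dx, dy, dz, wx, wy, wz], ...]. A call has 1 to 5 rows; each row shifts and turns the commanded pose from where the row before left it, along the tool's axes as they then stand; what a row does not reach is not made up. A row lasts 1/12 s, in which the tool goes at most 41.7 mm and 7.16 degrees, less where a joint would pass 70% of its speed; a pose out of reach is approached as far as the arm can. A call with a gripper value outside its range is refused whole. "grip" is the closure, from 0 (fully open) to 1 (shut), set as the call begins (left out, the last holds). The fingers move at their own pace and stop on an object; "force" is the grip in N (left out, the last holds). Time passes only in rows, so rows that do not move let the fingers close. It gives the time, the measured TCP pose, the force, the opening and the grip force at its end, in the units of the state.
- sensors.read_state(): the state, without advancing time (a new reading comes with each control period).
- optics.read_camera(name): name is "scene" or "top" or "wrist"; returns the picture (480x640x3 uint8, red, green, blue); there is no depth.
- optics.camera_info(name): a dict with "mtx" (3x3 intrinsics, pixels), "R" (3x3) and "t" (3): a world point X has camera coordinates R X + t. Camera axes: x right, y down, z forward; pixel columns grow to the right and rows downward; lengths in m; the calibration is good to about 2 mm. A picture is of the moment at which its call begins: read the wrist's pose just before it. camera_info takes no time and is no camera call; for the wrist camera it gives the pose at the moment of the call.
- order.finish_job(): hands the job in; it is judged then, once.
The state is a dict: "time": time; "q": joint angles; "joint_vel": joint speeds; "joint_torque": joint torques, N m; "tool_pos": TCP position; "tcp_rot": TCP orientation; "wrist_force": force on the tool from outside, world axes, zero at the start; "torque": the same for the moment, N m; "width": opening from 0.0 (shut) to 1.0 (fully open); "grip_force": force on a finger pad.
Only numpy, scipy, OpenCV 4.12 (cv2) and the standard library are available. Lean on these libraries where they do the work, as an engineer would, in place of code of your own. Each camera call takes 0.05 s, during which the arm holds its last target. There are 200 camera calls.

### The job

The mint-green grinder cup has toppled over in the row on the cork mat: stand it upright on its foot on the mat, without knocking or shoving its neighbours or anything else on the counter. Then carry it to the grinder base, turn it until its four orange lugs line up with the slots of the well, and slide it in upright, right down onto the orange plate. Press the cup down against the plate's spring as far as it goes and finish still holding it pressed down.

Things in the scene. Friction and masses are not known exactly. Their poses are not given: they have to be found in the camera images.
- cup: Closed grinder cup, a cylinder 54 mm in diameter, 120 mm tall, 140 to 260 g, mint green with a black foot band (22 mm). Origin at its centre, 60 mm from either end; z runs along it from black foot to green top. At the start it lies on its side on the mat, across the row, top roughly to the robot's left (+y), resting on two of the four lugs round its foot (see cup_foot).
- cup_foot (a point): Centre of the cup's flat foot end, 60 mm from its origin along -z. Four orange lugs stick out round the foot, on the diagonals of the cup's x and y axes (45, 135, 225, 315 degrees about z): each 9 mm wide, reaching 34 mm from the axis, from the foot end up to 12 mm above it.
- grinder: Grinder base, fixed: round white housing, steel band, 132 mm across below, 114 mm at the top, rim 95 mm above the counter. Origin centre of its underside, z up. Open well in its top, 57 mm across, 20 mm deep to an orange plate, with four lug slots on the diagonals of its x and y axes (45, 135, 225, 315 degrees about z), 12 mm wide, to 36.5 mm from the axis, black behind.
- well (a point): On the base's axis, at the top face of the unpressed orange plate: 75 mm above the counter, 20 mm below the rim. Any of four ways round fits: the cup meshes when its x axis stands at 0, 90, 180 or 270 degrees to the base's x axis, with about 2.5 degrees of play either way; the foot has 1.5 mm of play all round.
- run_plate (a joint): travel of the orange sprung plate in the well, m: 0 unpressed, grows as it is pressed down, stop at 0.008. Spring 5.4 N at 0, 10.2 N at the stop: the cup's own weight does not move it and it pushes the cup back up when let go.
- mat: cork mat under the row, fixed, 370 x 180 x 3 mm, origin at the centre of its underside, x along the row of three places (125 mm apart, running away from the robot, in any order: cup, shaker, timer)
- shaker: sprinkle shaker with pink twist cap, 45 mm in diameter, 90 mm tall, origin at the centre of its underside; leave standing where it is
- timer: hourglass timer in glass and wood, 48 mm in diameter, 88 mm tall, origin at the centre of its underside; leave standing where it is
- spoon_rest: blue ceramic spoon rest, about 185 x 93 x 18 mm, origin under the bowl's centre; leave alone
- baking_cups: stack of pink silicone baking cups, 72 mm across, 64 mm tall, origin at the centre of its underside; leave alone
Things that resemble listed ones, but are neither listed nor needed, are in the scene too. Leave any blue or yellow look-alike of the cup alone.

How it is judged:
By the outcome, as a careful person would: the job done as asked, in the order asked, and still so for the second after the job is handed in, while the arm keeps its last pose, push and grip.
It also fails if it takes over 61 s, if anything falls off the work surface, if the arm or the gripper's body presses on something with over 40 N, if the wrist force passes 120 N, or if a joint passes its speed limit or range.

## Working session

There is one attempt and no reset: what is moved stays moved. The work goes in short steps, Python scripts to look and compute and a tool call to move; the robot and the scene stay as the last step left them, time stands still between calls to the robot, and variables do not carry over. Pictures are saved under pics/ and viewed, at most 10 in all, crops included, and the job is handed in when it is done.

Besides the shell and the picture viewer there is one more tool, called in YAML: its name, and indented under it one key for each argument. play_rows: Moves the arm, as the interface text tells. Its arguments: {"type":"object","properties":{"commands":{"type":"array","items":{"type":"array","items":{"type":"number"}}},"grip":{"type":"number"},"force":{"type":"number"}},"required":["commands"]}

```bash
ls; mkdir -p pics; python3 - <<'E'
from workcell import sensors, optics, order, bot
import cv2,numpy as np
s=sensors.read_state();print({k:np.round(v,3).tolist() for k,v in s.items()}, bot.grip_point_offset)
a=optics.read_camera("scene");b=optics.read_camera("top")
for n,i in(("scene",a),("top",b)):
    cv2.imwrite(f"pics/{n}0.png",i[:,:,::-1]); c=optics.camera_info(n); print(n,c["mtx"].tolist(),np.round(c["R"],3).tolist(),np.round(-c["R"].T@c["t"],3))
E
```

```text
pics
{'time': 0.0, 'q': [1.087, 0.265, 1.605, 0.0, 1.274, -0.037], 'joint_vel': [0.001, 0.001, 0.0, 0.002, 0.001, -0.001], 'joint_torque': [-0.002, -51.51, -36.732, -0.0, 0.013, -0.0], 'tool_pos': [0.291, 0.608, 0.23], 'tcp_rot': [-0.696, -3.063, 0.003], 'wrist_force': [1.05, 0.813, 0.735], 'torque': [-0.024, 0.01, -0.02], 'grip_force': 0.0, 'width': 1.002} -0.0187
scene [[496.80101232070575, 0.0, 320.1965341957889], [0.0, 496.80101232070575, 240.188133902815], [0.0, 0.0, 1.0]] [[-0.557, 0.83, -0.004], [0.496, 0.329, -0.803], [-0.666, -0.45, -0.595]] [1.437 0.617 0.777]
top [[537.6276463998767, 0.0, 327.7491215401926], [0.0, 537.6276463998767, 252.47363427096573], [0.0, 0.0, 1.0]] [[-0.059, -0.998, 0.002], [-0.977, 0.057, -0.204], [0.204, -0.014, -0.979]] [0.394 0.081 1.33 ]
```

View pics/scene0.png

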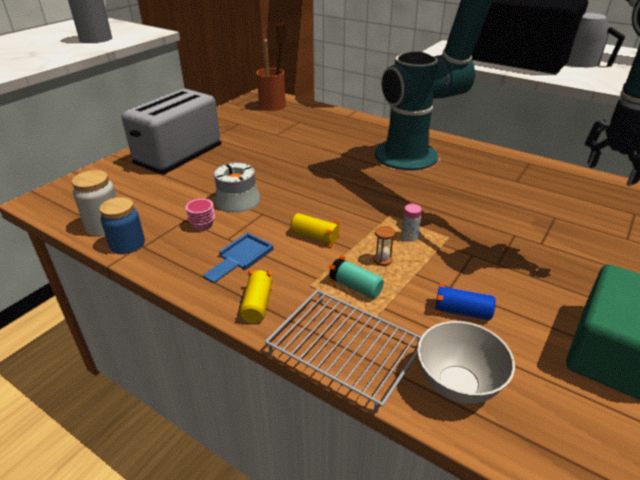

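View pics/top0.png

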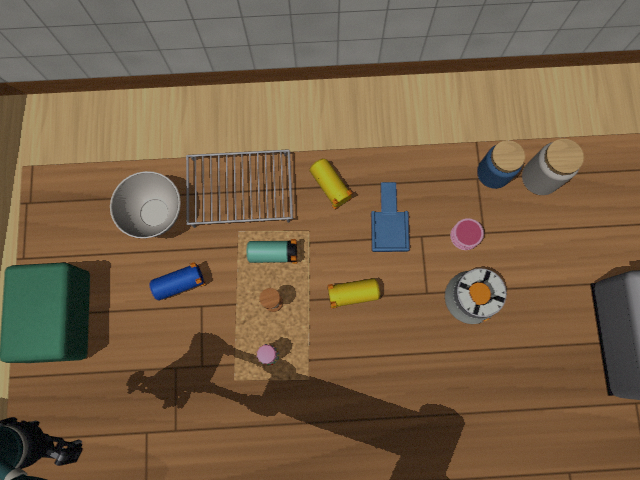

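The mint cup, the target, lies at top (270,251) and scene (357,279), foot towards −y. Things it could be mistaken for: yellow cups at top (331,183) and (354,292), and a blue one at top (176,281). In the top view, the grinder is at (480,293), the timer at (270,298) and the shaker at (266,354).

```bash
cat > h.py <<'E'
from workcell import sensors, optics, order, bot
import cv2,numpy as np
from scipy.spatial.transform import Rotation as Ro
def ray(c,p):
    d=c["R"].T@np.linalg.inv(c["mtx"])@np.array([p[0],p[1],1.]); return -c["R"].T@c["t"], d/np.linalg.norm(d)
def onz(c,p,z):
    o,d=ray(c,p); return o+d*(z-o[2])/d[2]
def tri(c1,p1,c2,p2):
    o1,d1=ray(c1,p1);o2,d2=ray(c2,p2)
    s=np.linalg.lstsq(np.c_[d1,-d2],o2-o1,rcond=None)[0]
    a,b=o1+s[0]*d1,o2+s[1]*d2; return (a+b)/2,np.linalg.norm(a-b)
def mask(im,lo,hi):
    return cv2.inRange(cv2.cvtColor(im,cv2.COLOR_RGB2HSV),lo,hi)
MINT=((70,60,40),(92,255,255)); ORG=((3,170,110),(16,255,255))
def blobs(m,amin=60):
    n,l,s,c=cv2.connectedComponentsWithStats(m); return [(c[i].round(1).tolist(),s[i].tolist(),l==i) for i in range(1,n) if s[i,4]>=amin]
def proj(c,X):
    v=c["mtx"]@(c["R"]@np.asarray(X)+c["t"]); return v[:2]/v[2]
E
python3 - <<'E'
from h import *
print([a for a in dir(bot) if a[0]!='_'])
ims={n:cv2.imread(f"pics/{n}0.png")[:,:,::-1] for n in("scene","top")};C={n:optics.camera_info(n) for n in ims}
P={}
for n in ims:
    for c,s,l in blobs(mask(ims[n],*MINT),200):
        r=cv2.minAreaRect(np.argwhere(l)[:,::-1].astype(np.float32)); print(n,"mint",c,s,r)
        if n=='top' and 200<c[0]<340 or n=='scene' and 300<c[0]<400: P[n]=c
    for c,s,l in blobs(mask(ims[n],*ORG),20): print(n,"org",c,s)
print(tri(C['top'],P['top'],C['scene'],P['scene']), onz(C['top'],P['top'],.03))
print("grinder",onz(C['top'],(480,293),.075),"timer",onz(C['top'],(270,298),.088),"shaker",onz(C['top'],(266,354),.09))
print("mat",[onz(C['top'],p,.003).round(3) for p in((238,231),(309,231),(309,380),(235,380))])
E
```

```text
['MotionError', 'grip_point_offset']
scene mint [463.8, 72.5] [451, 59, 24, 24, 270] ((464.30084228515625, 72.74687194824219), (16.07870864868164, 27.10150718688965), 59.93141555786133)
scene mint [416.1, 154.3] [378, 113, 59, 56, 803] ((416.8442687988281, 150.03262329101562), (40.31067657470703, 67.47592163085938), 50.411865234375)
scene mint [358.9, 278.9] [336, 261, 47, 37, 1014] ((358.8575134277344, 278.8009338378906), (47.89810562133789, 22.403186798095703), 25.34617805480957)
scene mint [615.8, 307.5] [584, 265, 56, 87, 3557] ((620.046142578125, 306.9626159667969), (61.12410354614258, 74.26445770263672), 17.2414608001709)
scene org [232.8, 211.5] [0, 89, 396, 262, 29935]
scene org [523.5, 304.4] [361, 131, 279, 349, 39398]
scene org [235.6, 174.9] [229, 174, 12, 4, 29]
scene org [448.6, 239.6] [426, 224, 44, 30, 376]
scene org [388.1, 260.9] [381, 256, 12, 9, 44]
scene org [296.1, 317.6] [272, 294, 46, 48, 131]
scene org [310.4, 325.8] [287, 300, 49, 51, 229]
scene org [299.8, 325.1] [279, 304, 43, 43, 173]
scene org [318.2, 330.3] [295, 304, 49, 52, 247]
scene org [327.2, 333.
[... 599 characters left out ...]
1, 21, 827] ((267.0, 251.0), (20.0, 40.0), 90.0)
top mint [35.0, 313.2] [0, 263, 78, 100, 6331] ((36.044620513916016, 312.80303955078125), (97.68270111083984, 76.8814468383789), 86.8201675415039)
top org [293.1, 240.7] [291, 239, 5, 5, 22]
top org [479.8, 292.9] [469, 282, 22, 23, 339]
top org [330.0, 285.9] [328, 284, 5, 5, 21]
(array([0.67734333, 0.21038271, 0.03119652]), np.float64(0.0013201645465251697)) [0.67729639 0.21108629 0.03      ]
grinder [ 0.53753818 -0.28821522  0.075     ] timer [0.55298168 0.20328315 0.088     ] shaker [0.42592803 0.21683901 0.09      ]
mat [array([0.739, 0.286, 0.003]), array([0.729, 0.106, 0.003]), array([0.361, 0.125, 0.003]), array([0.371, 0.303, 0.003])]
```

play_rows:
  commands:
    - [-3.0,-1.56,-0.9,0,0,0]
    - [-3.0,-1.56,-0.9,0,0,0]
    - [-3.0,-1.56,-0.9,0,0,0]
    - [-3.0,-1.56,-0.9,0,0,0]
    - [-3.0,-1.56,-0.9,0,0,0]

```text
time: 0.52
tool_pos: [0.3936, 0.4721, 0.276]
tcp_rot: [-0.695, -3.063, 0.002]
wrist_force: [0.8, 0.2, 0.1]
width: 1.001
grip_force: 0.0
```

play_rows:
  commands:
    - [-3.0,-1.56,-0.5,0,0,0]
    - [-3.0,-1.56,-0.5,0,0,0]
    - [-3.0,-1.56,-0.5,0,0,0]
    - [-3.0,-1.56,-0.5,0,0,0]
    - [-3.0,-1.56,-0.5,0,0,0]

```text
time: 0.93
tool_pos: [0.4953, 0.3368, 0.301]
tcp_rot: [-0.696, -3.063, 0.001]
wrist_force: [0.4, 0.1, 0.8]
width: 1.001
grip_force: 0.0
```

play_rows:
  commands:
    - [-3.0,-1.56,0,0,0,0]
    - [-3.0,-1.56,0,0,0,0]
    - [-3.0,-1.56,0,0,0,0]
    - [-3.0,-1.56,0,0,0,0]
    - [-3.0,-1.56,0,0,0,0]

```text
time: 1.35
tool_pos: [0.5968, 0.2017, 0.3007]
tcp_rot: [-0.696, -3.063, 0.001]
wrist_force: [0.5, 0.1, -0.6]
width: 1.003
grip_force: 0.0
```

play_rows:
  commands:
    - [0,0,0,0,0,0.112]
    - [0,0,0,0,0,0.112]
    - [0,0,0,0,0,0.112]
    - [0,0,0,0,0,0.112]
    - [0,0,0,0,0,0.112]

```text
time: 1.77
tool_pos: [0.5961, 0.2029, 0.3005]
tcp_rot: [-1.523, -2.746, 0.001]
wrist_force: [-0.1, 0.3, -0.7]
width: 1.004
grip_force: 0.0
```

play_rows:
  commands:
    - [0,0,0,0,0,0.112]
    - [0,0,0,0,0,0.112]
    - [0,0,0,0,0,0.112]
    - [0,0,0,0,0,0.112]
    - [0,0,0,0,0,0.112]

```text
time: 2.18
tool_pos: [0.596, 0.2032, 0.3005]
tcp_rot: [-2.223, -2.219, 0.002]
wrist_force: [-0.4, 0.1, -0.9]
width: 0.998
grip_force: 0.0
```

```bash
python3 - <<'E'
from h import *
s=sensors.read_state();c=optics.camera_info("wrist")
R=Ro.from_rotvec(s['tcp_rot']).as_matrix();print(s['time'],s['q'],s['tool_pos'],R.round(3).tolist())
o=-c["R"].T@c["t"];print(o, "cam in tool",R.T@(o-s['tool_pos']),(R.T@c["R"].T).round(3).tolist(),c["mtx"][0])
im=optics.read_camera("wrist");cv2.imwrite("pics/w1.png",im[:,:,::-1])
E
```

```text
2.1833 [2.88921217e-01 1.45568574e-01 1.61855542e+00 3.96074256e-05
 1.37875034e+00 2.90482581e-01] [0.59602768 0.20315305 0.30052972] [[0.002, 1.0, -0.001], [1.0, -0.002, -0.0], [-0.0, -0.001, -1.0]]
[0.59611646 0.27045344 0.44411666] cam in tool [ 0.06725307 -0.00019475 -0.14360901] [[0.001, -0.965, -0.263], [1.0, 0.001, 0.002], [-0.001, -0.263, 0.965]] [425.24151134   0.         322.45536662]
```

View pics/w1.png

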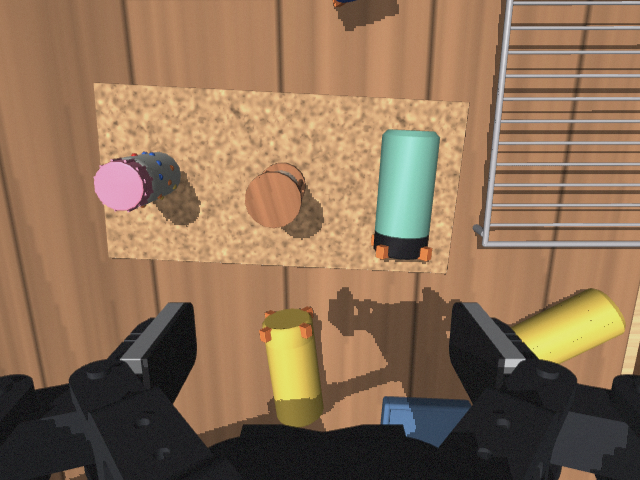

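Mint cup at wrist (408,190), with its black band and its two upper orange lugs at (383,253) and (426,254). The choice is confirmed; the yellow cup and spoon rest are nearby but clear. I'll move over it for the second view.

play_rows:
  commands:
    - [-1.5,2.0,0,0,0,0]
    - [-1.5,2.0,0,0,0,0]
    - [-1.5,2.0,0,0,0,0]
    - [-1.5,2.0,0,0,0,0]
    - [0,0,0,0,0,0]

```text
time: 2.65
tool_pos: [0.6792, 0.1405, 0.3]
tcp_rot: [2.216, 2.224, -0.002]
wrist_force: [-1.1, 0.0, -0.0]
width: 1.0
grip_force: 0.0
```

```bash
cat >> h.py <<'E'
def cupmid(im):
    """mint blob nearest given area: midline pixels at top end and foot end (row-wise), image rows grow toward the foot"""
    b=max(blobs(mask(im[:330],*MINT),800),key=lambda b:b[1][4]); m=b[2]
    ys=[y for y in range(m.shape[0]) if m[y].sum()>30]; 
    y0,y1=ys[0],ys[-1]; yy=np.arange(y0+10,y1-8)
    xm=[np.flatnonzero(m[y])[[0,-1]].mean() for y in yy]; w=[m[y].sum() for y in yy]
    k=np.polyfit(yy,xm,1); return k,y0,y1,np.mean(w),b[0]
E
python3 - <<'E'
from h import *
import pickle
s=sensors.read_state();print(s['tool_pos'],s['q'])
c2=optics.camera_info("wrist");i2=optics.read_camera("wrist");cv2.imwrite("pics/w2.png",i2[:,:,::-1])
# camera 1 pose: same rotation, shifted
R=Ro.from_rotvec([-2.223,-2.219,.002]).as_matrix()
i1=cv2.imread("pics/w1.png")[:,:,::-1].copy(); c1=dict(c2); o1=np.array([.59611646,.27045344,.44411666]); c1["t"]=-c2["R"]@o1
A=[]
for c,i in((c1,i1),(c2,i2)):
    k,y0,y1,w,ce=cupmid(i); print(k,y0,y1,w,ce)
    pts=[onz(c,(np.polyval(k,y),y),.03) for y in (y0+10,y1-8)]; d=pts[0]-pts[1]; print(np.round(pts,4).tolist(),"yaw from +y deg",np.degrees(np.arctan2(d[0],d[1])))
    A.append((c,np.polyval(k,y1),y1,ce)); print([ (b[0],b[1][4],onz(c,b[0],.052).round(4)) for b in blobs(mask(i,*ORG),20) if abs(b[0][0]-ce[0])<60 and 0<b[0][1]-ce[1]<120])
print("centroid",tri(A[0][0],A[0][3],A[1][0],A[1][3]))
print("band edge",tri(A[0][0],A[0][1:3],A[1][0],A[1][1:3]))
print(proj(c2,(.677,.2,.03)))
E
```

```text
[0.6792212  0.14046431 0.29998025] [ 0.16901748  0.26775205  1.47431014 -0.00201888  1.39942722  0.16569879]
[-9.86404142e-02  4.24062793e+02] 131 237 55.25 [406.0, 183.3]
[[0.6802, 0.2525, 0.03], [0.6767, 0.1662, 0.03]] yaw from +y deg 2.3752410111301807
[([382.1, 251.0], 108, array([0.6549, 0.1497, 0.052 ])), ([425.4, 253.6], 96, array([0.6968, 0.1473, 0.052 ]))]
[-4.43739826e-02  3.24937489e+02] 56 170 57.052083333333336 [319.9, 113.0]
[[0.6787, 0.2561, 0.03], [0.6751, 0.1699, 0.03]] yaw from +y deg 2.4511913479051493
[([295.9, 186.0], 83, array([0.6551, 0.1499, 0.052 ])), ([342.2, 188.1], 73, array([0.6979, 0.1482, 0.052 ]))]
centroid (array([0.67661588, 0.21439034, 0.04199079]), np.float64(0.0013354889709650988))
band edge (array([0.67411606, 0.16297441, 0.04521633]), np.float64(0.002467390021797975))
[319.87294885 129.7198046 ]
```

play_rows:
  commands:
    - [0,0,0,0,0,0.045]
    - [0,0,0,0,-0.102,0]
    - [0,0,0,0,-0.102,0]
    - [0,0,0,0,-0.102,0]
    - [0,0,0,0,-0.102,0]
  grip: 0.12
  force: 40

```text
time: 3.12
tool_pos: [0.6762, 0.1442, 0.3026]
tcp_rot: [2.037, 1.957, -0.424]
wrist_force: [0.1, -0.2, -0.6]
width: 0.879
grip_force: 0.0
```

play_rows:
  commands:
    - [0,0,0,0,-0.102,0]
    - [0,0,0,0,-0.102,0]
    - [0,0,0,0,0,0]
    - [0,0,0,0,0,0]

```text
time: 3.45
tool_pos: [0.6754, 0.1456, 0.299]
tcp_rot: [1.911, 1.844, -0.607]
wrist_force: [-0.2, 1.8, 0.1]
width: 0.883
grip_force: 0.0
```

```bash
cat >> h.py <<'E'
def go(p,yawdir=None):
    s=sensors.read_state();R=Ro.from_rotvec(s['tcp_rot']).as_matrix()
    print('t',s['time'],'q',np.round(s['q'],3),'pos',s['tool_pos'].round(4),'R',R.round(3).tolist(),'w',s['width'])
    print('tool shift cm',(R.T@(np.asarray(p)-s['tool_pos'])*100).round(2)); return s,R
E
python3 - <<'E'
from h import *
go((.678,.272,.100)); go((.678,.2143,.018))
E
```

```text
t 3.45 q [ 0.434  0.434  1.371 -0.536  1.638  0.517] pos [0.6754 0.1456 0.299 ] R [[0.028, 0.999, -0.025], [0.819, -0.037, -0.573], [-0.574, -0.004, -0.819]] w 0.8833521489667975
tool shift cm [21.77 -0.12  9.04]
t 3.45 q [ 0.434  0.434  1.371 -0.536  1.638  0.517] pos [0.6754 0.1456 0.299 ] R [[0.028, 0.999, -0.025], [0.819, -0.037, -0.573], [-0.574, -0.004, -0.819]] w 0.8833521489667975
tool shift cm [21.75  0.13 19.06]
```

play_rows:
  commands:
    - [3.1,0,1.29,0,0,0]
    - [3.1,0,1.29,0,0,0]
    - [3.1,0,1.29,0,0,0]
    - [3.1,0,1.29,0,0,0]
    - [3.1,0,1.29,0,0,0]

```text
time: 3.87
tool_pos: [0.6808, 0.233, 0.16]
tcp_rot: [1.919, 1.837, -0.6]
wrist_force: [0.2, -0.3, -0.2]
width: 0.881
grip_force: 0.0
```

play_rows:
  commands:
    - [3.1,0,1.29,0,0,0]
    - [3.1,0,1.29,0,0,0]
    - [0,0,0,0,0,0]
    - [0,0,0,0,0,0]

```text
time: 4.2
tool_pos: [0.6809, 0.2682, 0.1012]
tcp_rot: [1.914, 1.839, -0.609]
wrist_force: [0.2, 0.3, 0.6]
width: 0.883
grip_force: 0.0
```

```bash
python3 - <<'E'
from h import *
go((.678,.2143,.018))
c=optics.camera_info("wrist");i=optics.read_camera("wrist");cv2.imwrite("pics/w3.png",i[:,:,::-1])
E
```

```text
t 4.2 q [ 0.566  0.699  1.343 -0.492  1.494  0.744] pos [0.6809 0.2682 0.1012] R [[0.032, 0.999, -0.027], [0.817, -0.041, -0.575], [-0.575, -0.004, -0.818]] w 0.8826245840726663
tool shift cm [ 0.38 -0.03  9.91]
```

View pics/w3.png

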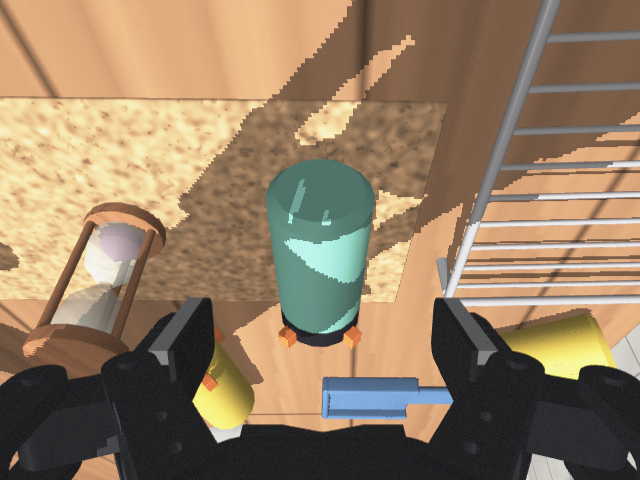

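The cup is centred between the fingers, its axis running from about (320,190) to (320,325). The timer (at left, 90,280) and the rack (at right) are clear of the fingers, so I'll descend and close.

play_rows:
  commands:
    - [0.2,0,2.0,0,0,0]
    - [0.2,0,2.0,0,0,0]
    - [0,0,2.0,0,0,0]
    - [0,0,2.0,0,0,0]
    - [0,0,1.9,0,0,0]

```text
time: 4.67
tool_pos: [0.6819, 0.2143, 0.023]
tcp_rot: [1.918, 1.835, -0.597]
wrist_force: [0.8, 0.4, 0.2]
width: 0.877
grip_force: 0.0
```

play_rows:
  commands:
    - [0,0,0,0,0,0]
    - [0,0,0,0,0,0]
    - [0,0,0,0,0,0]

```text
time: 4.92
tool_pos: [0.6815, 0.2159, 0.0227]
tcp_rot: [1.916, 1.835, -0.599]
wrist_force: [0.5, 0.1, 0.5]
width: 0.881
grip_force: 0.0
```

play_rows:
  commands:
    - [0,0,0,0,0,0]
    - [0,0,0,0,0,0]
    - [0,0,0,0,0,0]
    - [0,0,0,0,0,0]
    - [0,0,0,0,0,0]
  grip: 1
  force: 60

```text
time: 5.33
tool_pos: [0.681, 0.2172, 0.0224]
tcp_rot: [1.914, 1.836, -0.6]
wrist_force: [-0.6, 2.5, 6.6]
width: 0.611
grip_force: 62.4
```

play_rows:
  commands:
    - [0,0,0,0,0,0]
    - [0,0,0,0,0,0]
    - [0,0,0,0,0,0]
    - [0,0,0,0,0,0]
    - [0,0,0,0,0,0]

```text
time: 5.75
tool_pos: [0.681, 0.2172, 0.0223]
tcp_rot: [1.914, 1.836, -0.6]
wrist_force: [-0.9, 1.3, 6.6]
width: 0.612
grip_force: 62.4
```

```bash
python3 - <<'E'
from h import *
s,R=go((.678,.2143,.018)); print(s['grip_force'],s['wrist_force'],(s['tool_pos']-.0187*R[:,2]).round(4))
E
```

```text
t 5.75 q [ 0.513  0.729  1.453 -0.527  1.343  0.778] pos [0.681  0.2172 0.0223] R [[0.035, 0.999, -0.02], [0.818, -0.04, -0.573], [-0.574, 0.004, -0.819]] w 0.6124690417139882
tool shift cm [ 0.   -0.29  0.53]
62.41299364250153 [-0.87309717  1.34128635  6.6052483 ] [0.6814 0.2279 0.0377]
```

play_rows:
  commands:
    - [-0.7,0,-1.0,0,0,0]
    - [-1.5,0,-2.1,0,0,0]
    - [-1.5,0,-2.1,0,0,0]
    - [-1.5,0,-2.1,0,0,0]
    - [-1.5,0,-2.1,0,0,0]
  force: 80

```text
time: 6.17
tool_pos: [0.6793, 0.2153, 0.1361]
tcp_rot: [1.914, 1.838, -0.604]
wrist_force: [0.8, -0.4, -2.1]
width: 0.607
grip_force: 83.3
```

play_rows:
  commands:
    - [0,0,0,0,0.087,0]
    - [0,0,0,0,0.087,0]
    - [0,0,0,0,0.087,0]
    - [0,0,0,0,0.087,0]
    - [0,0,0,0,0.087,0]

```text
time: 6.58
tool_pos: [0.6798, 0.2157, 0.1364]
tcp_rot: [2.174, 2.089, -0.186]
wrist_force: [0.4, 0.1, -2.4]
width: 0.6
grip_force: 83.2
```

play_rows:
  commands:
    - [0,0,0,0,0.087,0]
    - [0,0,0,0,0.087,0]
    - [0,0,0,0,0.087,0]
    - [0,0,0,0,0.087,0]
    - [0,0,0,0,0.087,0]

```text
time: 7.0
tool_pos: [0.6797, 0.215, 0.1364]
tcp_rot: [-2.126, -2.043, -0.282]
wrist_force: [-0.6, -0.2, -1.7]
width: 0.601
grip_force: 83.2
```

play_rows:
  commands:
    - [0,0,0,0,0.087,0]
    - [0,0,0,0,0.087,0]
    - [0,0,0,0,0.087,0]
    - [0,0,0,0,0.087,0]
    - [0,0,0,0,0.087,0]

```text
time: 7.42
tool_pos: [0.6799, 0.2146, 0.1362]
tcp_rot: [-1.859, -1.788, -0.678]
wrist_force: [-0.7, 0.7, -3.3]
width: 0.597
grip_force: 83.3
```

play_rows:
  commands:
    - [0,0,0,0,0.087,0]
    - [0,0,0,0,0.087,0]
    - [0,0,0,0,0.087,0]
    - [0,0,0,0,0,0]
    - [0,0,0,0,0,0]

```text
time: 7.83
tool_pos: [0.6787, 0.214, 0.1331]
tcp_rot: [-1.689, -1.618, -0.867]
wrist_force: [0.1, -0.8, -1.8]
width: 0.607
grip_force: 83.4
```

```bash
python3 - <<'E'
from h import *
s,R=go((.68,.21,.1)); print(s['grip_force'],s['wrist_force'],(s['tool_pos']-.0187*R[:,2]).round(4))
i=optics.read_camera("scene");cv2.imwrite("pics/s2.png",cv2.resize(i[120:330,230:510],None,fx=2.8,fy=2.8)[:,:,::-1]);cv2.imwrite("pics/s2f.png",i[:,:,::-1])
E
```

```text
t 7.8333 q [-0.14   0.49   1.787  1.023  1.251 -0.644] pos [0.6787 0.214  0.1331] R [[0.027, 0.999, 0.032], [0.58, -0.041, 0.814], [0.814, -0.003, -0.58]] w 0.60728679322905
tool shift cm [-2.92  0.15  1.6 ]
83.37839029496536 [ 0.05117078 -0.80957406 -1.78841986] [0.6781 0.1987 0.1439]
```

View pics/s2.png

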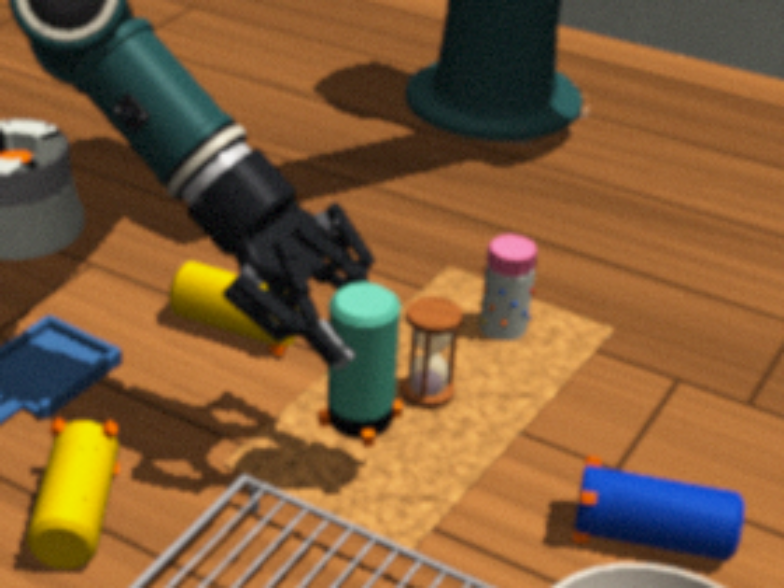

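The cup is upright in the grip above its mat place (scene crop 365,360), and the timer and shaker are untouched. I'll lower it.

play_rows:
  commands:
    - [-1.22,0,0.87,0,0,0]
    - [-1.22,0,0.87,0,0,0]
    - [-1.22,0,0.87,0,0,0]
    - [0,0,0,0,0,0]
    - [0,0,0,0,0,0]

```text
time: 8.3
tool_pos: [0.6778, 0.2157, 0.0875]
tcp_rot: [-1.686, -1.616, -0.867]
wrist_force: [-0.1, 0.2, -2.8]
width: 0.605
grip_force: 83.4
```

play_rows:
  commands:
    - [-0.24,0,0.17,0,0,0]
    - [-0.24,0,0.17,0,0,0]
    - [0,0,0,0,0,0]

```text
time: 8.55
tool_pos: [0.6796, 0.2149, 0.0838]
tcp_rot: [-1.686, -1.619, -0.871]
wrist_force: [0.4, 0.2, -1.9]
width: 0.607
grip_force: 83.4
```

```bash
python3 - <<'E'
from h import *
s,R=go((.68,.21,.07)); print(s['grip_force'],s['wrist_force'])
cs,ct=optics.camera_info("scene"),optics.camera_info("top");i=optics.read_camera("scene");j=optics.read_camera("top")
cv2.imwrite("pics/s3.png",i[:,:,::-1]);cv2.imwrite("pics/t3.png",j[:,:,::-1])
for im,n,c in((i,'s',cs),(j,'t',ct)):
    p=proj(c,(.678,.196,.05)); print(n,p,[(b[0],b[1]) for b in blobs(mask(im,*ORG),5) if np.hypot(*(b[0]-p))<40],[(b[0],b[1]) for b in blobs(mask(im,*MINT),100) if np.hypot(*(b[0]-p))<40])
E
```

```text
t 8.55 q [-0.139  0.558  1.797  1.05   1.211 -0.719] pos [0.6796 0.2149 0.0838] R [[0.023, 0.999, 0.034], [0.578, -0.041, 0.815], [0.816, 0.0, -0.579]] w 0.6070253425016595
tool shift cm [-1.41  0.06  0.4 ]
83.36173122748733 [ 0.40558711  0.24209008 -1.88105323]
s [353.91323499 270.50561862] [([343.6, 243.7], [341, 239, 8, 12, 38]), ([388.0, 260.6], [381, 253, 12, 12, 46]), ([320.9, 268.8], [316, 266, 12, 7, 38]), ([370.9, 282.4], [369, 279, 4, 8, 20]), ([344.3, 284.2], [343, 282, 4, 5, 12]), ([360.7, 293.1], [358, 290, 7, 8, 33])] [([359.0, 262.9], [347, 238, 24, 50, 930])]
t [272.69976046 248.6633629 ] [([279.2, 242.8], [278, 242, 3, 3, 5])] [([266.5, 243.3], [255, 231, 26, 27, 483])]
```

play_rows:
  commands:
    - [-0.16,0,0.115,0,0,0]
    - [-0.16,0,0.115,0,0,0]
    - [0,0,0,0,0,0]

```text
time: 8.9
tool_pos: [0.6798, 0.2149, 0.0801]
tcp_rot: [-1.687, -1.618, -0.872]
wrist_force: [0.4, 0.9, -2.8]
width: 0.604
grip_force: 83.4
```

play_rows:
  commands:
    - [-0.12,0,0.087,0,0,0]
    - [0,0,0,0,0,0]
    - [0,0,0,0,0,0]

```text
time: 9.15
tool_pos: [0.6799, 0.215, 0.0799]
tcp_rot: [-1.685, -1.618, -0.873]
wrist_force: [-1.4, -1.8, 5.8]
width: 0.603
grip_force: 84.0
```

Contact at 5.8 N, so I'll release and back off along the fingers.

play_rows:
  commands:
    - [0,0,0,0,0,0]
    - [0,0,0,0,0,0]
    - [0,0,0,0,0,0]
    - [0,0,0,0,0,0]
    - [0,0,0,0,0,0]
  grip: 0.08

```text
time: 9.57
tool_pos: [0.6794, 0.2151, 0.0782]
tcp_rot: [-1.686, -1.618, -0.871]
wrist_force: [-0.6, 0.6, 0.4]
width: 0.917
grip_force: 0.0
```

play_rows:
  commands:
    - [0,0,-1.0,0,0,0]
    - [0,0,-2.0,0,0,0]
    - [0,0,-2.0,0,0,0]
    - [0,0,-2.0,0,0,0]
    - [0,0,-2.0,0,0,0]

```text
time: 9.98
tool_pos: [0.6768, 0.1395, 0.1323]
tcp_rot: [-1.687, -1.619, -0.872]
wrist_force: [-0.0, -0.5, -0.2]
width: 0.919
grip_force: 0.0
```

play_rows:
  commands:
    - [0,0,-3.0,0,0,0]
    - [0,0,-2.0,0,0,0]
    - [0,0,0,0,0,0]
    - [0,0,0,0,0,0]

```text
time: 10.32
tool_pos: [0.6761, 0.0983, 0.1615]
tcp_rot: [-1.689, -1.62, -0.875]
wrist_force: [-0.0, 0.4, 0.3]
width: 0.925
grip_force: 0.0
```

```bash
python3 - <<'E'
from h import *
s,R=go((.678,.197,.3)); print(s['wrist_force'])
cs,ct=optics.camera_info("scene"),optics.camera_info("top");i=optics.read_camera("scene");j=optics.read_camera("top")
w=optics.read_camera("wrist");cw=optics.camera_info("wrist")
cv2.imwrite("pics/s4.png",i[:,:,::-1]);cv2.imwrite("pics/t4.png",j[:,:,::-1]);cv2.imwrite("pics/w4.png",w[:,:,::-1])
a=cv2.resize(w,(400,300));b=cv2.resize(i[200:330,270:444],(400,300));d=cv2.resize(j[190:400,200:480],(400,300))
cv2.imwrite("pics/mix4.png",np.vstack([np.hstack([a,b]),np.hstack([d,d*0])])[:,:,::-1])
E
```

```text
t 10.3167 q [-0.308  0.481  1.737  0.928  1.389 -0.675] pos [0.6761 0.0983 0.1615] R [[0.023, 0.999, 0.038], [0.579, -0.044, 0.814], [0.815, 0.003, -0.579]] w 0.9245128884818397
tool shift cm [17.   -0.2   0.02]
[-0.02115995  0.36185367  0.34015399]
```

View pics/mix4.png

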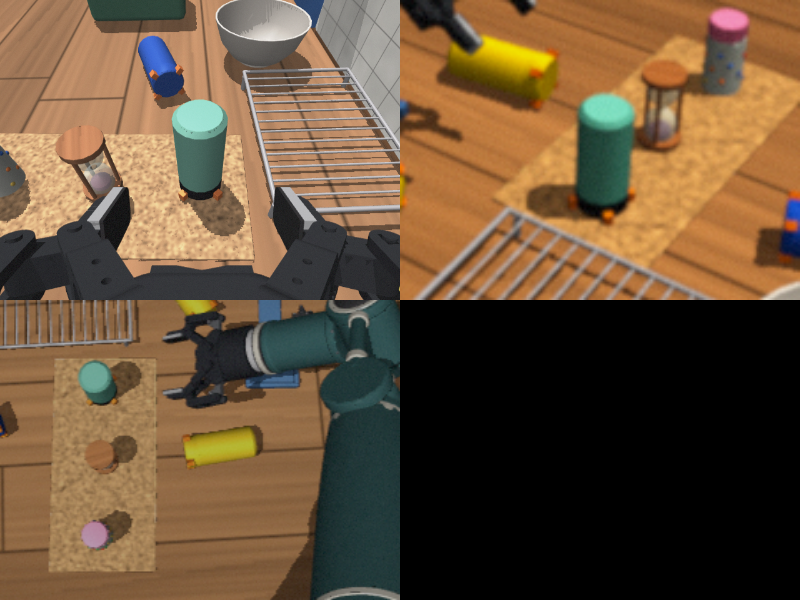

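The cup stands upright on the mat (scene crop 605,155; top crop 97,383), with the timer and shaker in place. Next I'll rise, turn the tool down and look at the grinder.

play_rows:
  commands:
    - [2.4,0,-1.75,0,0,0]
    - [2.4,0,-1.75,0,0,0]
    - [2.4,0,-1.75,0,0,0]
    - [2.4,0,-1.75,0,0,0]
    - [2.4,0,-1.75,0,0,0]

```text
time: 10.88
tool_pos: [0.6738, 0.1002, 0.3081]
tcp_rot: [-1.685, -1.617, -0.868]
wrist_force: [-0.3, -0.1, -0.1]
width: 0.922
grip_force: 0.0
```

play_rows:
  commands:
    - [0,0,0,0,-0.095,0]
    - [0,0,0,0,-0.095,0]
    - [0,0,0,0,-0.095,0]
    - [0,0,0,0,-0.095,0]
    - [0,0,0,0,-0.095,0]

```text
time: 11.3
tool_pos: [0.6743, 0.0995, 0.3077]
tcp_rot: [-2.0, -1.92, -0.483]
wrist_force: [-1.0, 0.8, 0.6]
width: 0.918
grip_force: 0.0
```

play_rows:
  commands:
    - [0,0,0,0,-0.095,0]
    - [0,0,0,0,-0.095,0]
    - [0,0,0,0,-0.095,0]
    - [0,0,0,0,-0.095,0]
    - [0,0,0,0,-0.095,0]

```text
time: 11.72
tool_pos: [0.6743, 0.1, 0.3079]
tcp_rot: [2.265, 2.177, -0.001]
wrist_force: [-0.4, 0.3, 0.2]
width: 0.922
grip_force: 0.0
```

play_rows:
  commands:
    - [-3.0,-1.0,0,0,0,0]
    - [-3.0,-1.0,0,0,0,0]
    - [-3.0,-1.0,0,0,0,0]
    - [-3.0,-1.0,0,0,0,0]
    - [-3.0,-1.0,0,0,0,0]

```text
time: 12.13
tool_pos: [0.6174, -0.0484, 0.3059]
tcp_rot: [-2.26, -2.175, -0.002]
wrist_force: [-0.2, -0.2, -0.1]
width: 0.922
grip_force: 0.0
```

play_rows:
  commands:
    - [-3.0,-1.0,0,0,0,0]
    - [-3.0,-1.0,0,0,0,0]
    - [-3.0,-1.0,0,0,0,0]
    - [-3.0,-1.0,0,0,0,0]
    - [-3.0,-1.0,0,0,0,0]

```text
time: 12.55
tool_pos: [0.5615, -0.1967, 0.3055]
tcp_rot: [-2.261, -2.174, -0.003]
wrist_force: [0.1, -0.8, -0.7]
width: 0.919
grip_force: 0.0
```

play_rows:
  commands:
    - [-3.0,-1.0,0,0,0,0]
    - [-3.0,-1.0,0,0,0,0]
    - [-3.0,-1.0,0,0,0,0]
    - [-3.0,-1.0,0,0,0,0]
    - [0,0,0,0,0,0]

```text
time: 12.97
tool_pos: [0.5154, -0.3185, 0.3048]
tcp_rot: [-2.267, -2.169, 0.0]
wrist_force: [0.6, 0.3, 0.6]
width: 0.919
grip_force: 0.0
```

```bash
python3 - <<'E'
from h import *
import pickle
s,R=go((.678,.197,.3))
cw=optics.camera_info("wrist");w=optics.read_camera("wrist")
cv2.imwrite("pics/w5.png",w[:,:,::-1]);pickle.dump(cw,open("w5.pkl","wb"))
p=proj(cw,(.5375,-.288,.09)).astype(int);print(p)
x,y=max(p[0]-100,0),max(p[1]-100,0);cv2.imwrite("pics/w5c.png",cv2.resize(w[y:y+200,x:x+200],(600,600))[:,:,::-1]);print(x,y)
E
```

```text
t 12.9667 q [-5.950e-01  1.000e-01  1.661e+00  1.000e-03  1.384e+00 -5.510e-01] pos [ 0.5154 -0.3185  0.3048] R [[0.044, 0.999, -0.003], [0.999, -0.044, 0.003], [0.003, -0.003, -1.0]] w 0.9185411692164477
tool shift cm [52.22 13.98  0.58]
[347 166]
247 66
```

View pics/w5c.png

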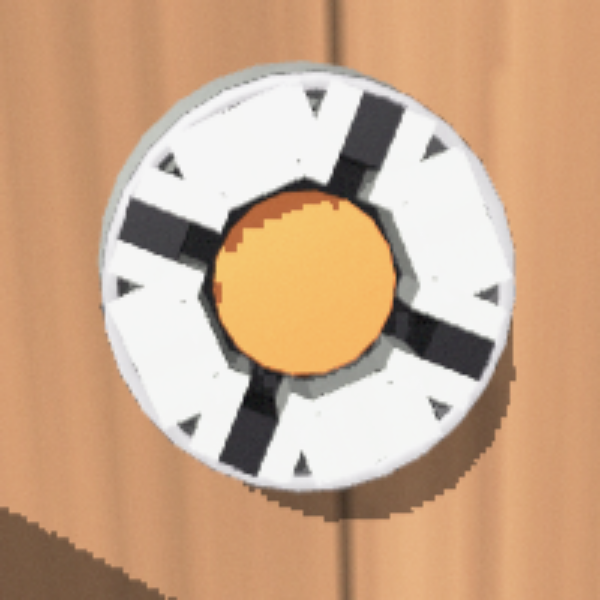

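The crop shows the grinder from above: orange plate at (305,285) and black slots towards (375,130), (470,345), (245,440) and (145,225). I'll fit centre and yaw.

```bash
cat > gr.py <<'E'
from h import *
def grinder(c,im,g):
    hsv=cv2.cvtColor(im,cv2.COLOR_RGB2HSV); p=proj(c,(*g,.095)); out={}
    def near(m,r=90):
        k=np.zeros_like(m); cv2.circle(k,tuple(int(v) for v in p),r,255,-1); return m&k
    wh=near(cv2.inRange(hsv,(0,0,205),(180,50,255)))
    pts=np.argwhere(wh)[:,::-1]; hull=cv2.convexHull(pts.astype(np.float32))[:,0]
    W=np.array([onz(c,q,.095)[:2] for q in hull]); (x,y),r=cv2.minEnclosingCircle(W.astype(np.float32)*1000)
    A=np.c_[2*W,np.ones(len(W))]; s=np.linalg.lstsq(A,(W**2).sum(1),rcond=None)[0]; print("rim minc",x,y,r,"ls",s[:2],np.sqrt(s[2]+s[0]**2+s[1]**2))
    dk=near(cv2.inRange(hsv,(0,0,0),(180,120,75)))
    D=np.array([onz(c,q,.095)[:2] for q in np.argwhere(dk)[:,::-1].astype(float)])
    ctr=np.array([x,y])/1000
    for it in range(4):
        v=D-ctr; rr=np.hypot(*v.T); k=(rr>.036)&(rr<.051); a=np.arctan2(v[k,1],v[k,0])
        ph=np.angle(np.exp(4j*a).mean())/4; L=[]
        for n in range(4):
            d=np.angle(np.exp(1j*(a-ph-n*np.pi/2))); q=v[k][abs(d)<.3]; u=ph+n*np.pi/2; L.append((-np.sin(u)*q[:,0]+np.cos(u)*q[:,1]).mean())
        # slot lateral offsets -> centre shift and rotation
        M=np.array([[-np.sin(ph+n*np.pi/2),np.cos(ph+n*np.pi/2)] for n in range(4)]); ctr=ctr+M.T@np.array(L)/2
    print("slot ctr",ctr,"slot phase deg",np.degrees(ph),"x-axis phase mod 90",(np.degrees(ph)+45)%90,"lat",np.round(L,4))
    og=[b for b in blobs(near(mask(im,(5,120,150),(25,255,255)),45),100)]
    if og: print("plate",og[0][0],onz(c,og[0][0],.075))
    return ctr,ph
if __name__=="__main__":
    import pickle
    c=pickle.load(open("w5.pkl","rb"));im=cv2.imread("pics/w5.png")[:,:,::-1].copy()
    grinder(c,im,(.5375,-.288)); 
    ct=optics.camera_info("top");grinder(ct,cv2.imread("pics/top0.png")[:,:,::-1].copy(),(.5375,-.288)) if 0 else None
    t0=cv2.imread("pics/top0.png")[:,:,::-1].copy();og=[b for b in blobs(mask(t0,*ORG),100) if abs(b[0][0]-480)<20][0][0]
    wo=blobs(mask(im,(5,120,150),(25,255,255))); wp=[b[0] for b in wo if np.hypot(*(b[0]-proj(c,(.5375,-.288,.075))))<25]; print(wp)
    if wp: print("plate tri",tri(ct,og,c,wp[0]))
E
python3 gr.py
```

```text
rim minc 538.5010986328125 -283.66754150390625 56.6638298034668 ls [ 0.53845027 -0.28355269] 0.05634044603070578
slot ctr [ 0.53840222 -0.28402304] slot phase deg -23.541531574838125 x-axis phase mod 90 21.458468425161875 lat [ 0.0001 -0.0001  0.0001 -0.0001]
plate [348.1, 159.9] [ 0.53869993 -0.28344531  0.075     ]
[[348.1, 159.9]]
plate tri (array([ 0.53673778, -0.28220575,  0.09298318]), np.float64(0.0020676774440857994))
```

play_rows:
  commands:
    - [2.97,0.89,0,0,0,0]
    - [2.97,0.89,0,0,0,0]
    - [2.97,0.89,0,0,0,0]
    - [2.97,0.89,0,0,0,0]
    - [2.97,0.89,0,0,0,0]

```text
time: 13.43
tool_pos: [0.5683, -0.165, 0.306]
tcp_rot: [-2.261, -2.174, -0.004]
wrist_force: [0.6, -0.4, 0.4]
width: 0.922
grip_force: 0.0
```

play_rows:
  commands:
    - [2.97,0.89,0,0,0,0]
    - [2.97,0.89,0,0,0,0]
    - [2.97,0.89,0,0,0,0]
    - [2.97,0.89,0,0,0,0]
    - [2.97,0.89,0,0,0,0]

```text
time: 13.85
tool_pos: [0.6184, -0.0181, 0.3067]
tcp_rot: [-2.261, -2.175, -0.004]
wrist_force: [0.6, -0.8, 0.4]
width: 0.919
grip_force: 0.0
```

play_rows:
  commands:
    - [2.97,0.89,0,0,0,0]
    - [2.97,0.89,0,0,0,0]
    - [2.97,0.89,0,0,0,0]
    - [2.97,0.89,0,0,0,0]
    - [2.97,0.89,0,0,0,0]

```text
time: 14.27
tool_pos: [0.6685, 0.1285, 0.3072]
tcp_rot: [-2.261, -2.175, -0.003]
wrist_force: [0.4, 0.4, -0.1]
width: 0.919
grip_force: 0.0
```

play_rows:
  commands:
    - [2.97,0.89,0,0,0,0]
    - [0,0,0,0,0,0]
    - [0,0,0,0,0,0]

```text
time: 14.52
tool_pos: [0.6784, 0.1576, 0.3067]
tcp_rot: [-2.258, -2.178, -0.001]
wrist_force: [-0.1, -0.8, 0.2]
width: 0.915
grip_force: 0.0
```

```bash
python3 - <<'E'
from h import *
import pickle
s,R=go((.679,.197,.113))
cw=optics.camera_info("wrist");w=optics.read_camera("wrist")
cv2.imwrite("pics/w6.png",w[:,:,::-1]);pickle.dump(cw,open("w6.pkl","wb"))
p=proj(cw,(.679,.197,.06)).astype(int);print(p)
b=max(blobs(mask(w[:330],*MINT),300),key=lambda b:b[1][4]);print(b[:2])
for b in blobs(mask(w,*ORG),10):
    if np.hypot(*(b[0]-p))<90: print(b[0],b[1],onz(cw,b[0],.015).round(4))
x,y=max(p[0]-100,0),max(p[1]-100,0);cv2.imwrite("pics/w6c.png",cv2.resize(w[y:y+200,x:x+200],(600,600))[:,:,::-1]);print(x,y)
E
```

```text
t 14.5167 q [0.19  0.272 1.457 0.004 1.414 0.226] pos [0.6784 0.1576 0.3067] R [[0.036, 0.999, -0.003], [0.999, -0.036, 0.004], [0.004, -0.003, -1.0]] w 0.9145478586185729
tool shift cm [ 3.87 -0.03 19.39]
[321 154]
([319.0, 146.0], [285, 111, 70, 71, 3846])
221 54
```

View pics/w6c.png

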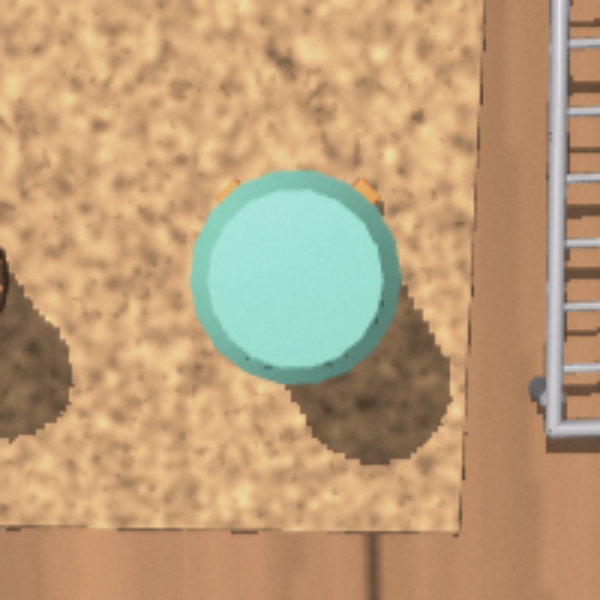

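Cup's top centre is at crop (296,276), with two rear lugs showing at (230,188) and (368,193). I'll measure the axis and lug yaw, using w4 as a second view.

```bash
python3 - <<'E'
from h import *
import pickle
c6=pickle.load(open("w6.pkl","rb"));w6=cv2.imread("pics/w6.png")[:,:,::-1].copy()
b=max(blobs(mask(w6[:330],*MINT),300),key=lambda b:b[1][4]); cn=cv2.findContours(b[2].astype(np.uint8),0,1)[0]; (x,y),r=cv2.minEnclosingCircle(max(cn,key=len)); print(x,y,r)
el=cv2.fitEllipse(max(cn,key=len));print(el)
light=blobs(cv2.inRange(w6,(140,200,170),(180,255,225))[:330],300); light=max(light,key=lambda b:b[1][4]);print("lid",light[0],light[1],"lid dia at .123",light[1][2])
for z in(.118,.123): print(onz(c6,light[0],z).round(4),onz(c6,(x,y),z).round(4))
s4=dict(pos=np.array([.6761,.0983,.1615])); R=Ro.from_rotvec([-1.689,-1.62,-.875]).as_matrix()
Rc=np.array([[.001,-.965,-.263],[1,.001,.002],[-.001,-.263,.965]]); c4=dict(mtx=c6["mtx"],R=(R@Rc).T); o=s4['pos']+R@np.array([.06725,-.0002,-.1436]); c4["t"]=-c4["R"]@o
w4=cv2.imread("pics/w4.png")[:,:,::-1].copy()
print("tops w4",proj(c4,(.679,.197,.123)))
for nm,c,im in(("w4",c4,w4),("w6",c6,w6)):
  p=proj(c,(.679,.197,.02))
  for b in blobs(mask(im,(3,120,110),(20,255,255)),5):
    if np.hypot(*(b[0]-p))<70: print(nm,b[0],b[1],onz(c,b[0],.009).round(4),onz(c,b[0],.015).round(4))
bb=[b for b in blobs(mask(w4,*MINT),800)];print([(b[0],b[1]) for b in bb])
m=[b for b in bb if abs(b[0][0]-320)<30][0]; lid=None
# height check: top centre from two views
cn=cv2.findContours(cv2.inRange(w4,(140,200,170),(185,255,230)),0,1)[0]; cn=max(cn,key=cv2.contourArea); e4=cv2.fitEllipse(cn); print(e4, tri(c4,e4[0],c6,light[0]))
E
```

```text
319.0 145.9214324951172 35.4332275390625
((319.0101623535156, 145.9541778564453), (68.25186920166016, 69.93930053710938), 175.61109924316406)
lid [318.2, 145.8] [289, 114, 59, 62, 2747] lid dia at .123 59
[0.6767 0.208  0.118 ] [0.6773 0.2079 0.118 ]
[0.6767 0.2082 0.123 ] [0.6773 0.2081 0.123 ]
tops w4 [319.69941692 195.18486034]
w4 [291.0, 311.0] [285, 303, 15, 19, 160] [0.6564 0.1858 0.009 ] [0.6567 0.1824 0.015 ]
w4 [347.1, 310.9] [340, 302, 16, 20, 162] [0.6997 0.1841 0.009 ] [0.6991 0.1808 0.015 ]
w6 [342.9, 117.1] [339, 113, 9, 9, 36] [0.701  0.2298 0.009 ] [0.7007 0.2297 0.015 ]
w6 [296.2, 116.9] [293, 114, 8, 7, 20] [0.6543 0.2316 0.009 ] [0.6547 0.2315 0.015 ]
[([218.8, 15.3], [140, 0, 157, 34, 4835]), ([319.3, 230.3], [275, 160, 89, 149, 10644])]
((315.7286376953125, 186.2030029296875), (52.967132568359375, 79.14076232910156), 79.93647003173828) (array([0.67684608, 0.20803367, 0.11951542]), np.float64(0.0003136789497126321))
```

```bash
python3 - <<'E'
from gr import *
ct=optics.camera_info("top"); t0=cv2.imread("pics/top0.png")[:,:,::-1].copy(); t4=cv2.imread("pics/t4.png")[:,:,::-1].copy()
hsv=cv2.cvtColor(t0,cv2.COLOR_RGB2HSV)
m=cv2.inRange(hsv,(0,0,205),(180,50,255)); b=[(q[0],q[1]) for q in blobs(m,8) if abs(q[0][0]-482)<35 and abs(q[0][1]-290)<35];print(b)
k=np.zeros_like(m);k[255:330,445:520]=255
P=np.argwhere(m&k)[:,::-1]; W=np.array([onz(ct,q,.095)[:2] for q in P.astype(float)])
print("top rim",cv2.minEnclosingCircle((W*1000).astype(np.float32)))
for q in blobs(mask(t4,*MINT),100): 
    if abs(q[0][0]-268)<20: print("cup",q[0],q[1],onz(ct,q[0],.09))
cs=blobs(cv2.inRange(t4,(100,170,140),(200,255,230)),50);print([(q[0],q[1],onz(ct,q[0],.123).round(4)) for q in cs if abs(q[0][0]-268)<20 and abs(q[0][1]-245)<25])
go((.6775,.2075,.071)); go((.6775,.2075,.14))
E
```

```text
[]Traceback (most recent call last):
  File "<stdin>", line 7, in <module>
cv2.error: OpenCV(4.12.0) /io/opencv/modules/imgproc/src/shapedescr.cpp:201: error: (-215:Assertion failed) count >= 0 && (depth == CV_32F || depth == CV_32S) in function 'minEnclosingCircle'
```

```bash
python3 - <<'E'
from gr import *
ct=optics.camera_info("top"); t0=cv2.imread("pics/top0.png")[:,:,::-1].copy(); t4=cv2.imread("pics/t4.png")[:,:,::-1].copy()
print(t0[285,462],t0[275,480],t0[310,490],t0[293,505],t0[320,465])
m=cv2.inRange(t0,(165,165,165),(255,255,255)); k=np.zeros_like(m);k[255:330,445:520]=255
P=np.argwhere(m&k)[:,::-1]
if len(P)>20:
    W=np.array([onz(ct,q,.095)[:2] for q in P.astype(float)]); print("top rim",len(P),cv2.minEnclosingCircle((W*1000).astype(np.float32)))
cs=blobs(cv2.inRange(t4,(80,150,120),(200,255,230)),50);print([(q[0],q[1],onz(ct,q[0],.123).round(4)) for q in cs if abs(q[0][0]-268)<20 and abs(q[0][1]-245)<25])
go((.6775,.2075,.071)); go((.6775,.2075,.14))
E
```

```text
[27 28 33] [166 167 162] [164 165 161] [132 134 133] [121 122 118]
top rim 153 ((534.8335571289062, -286.44915771484375), 53.316925048828125)
[([265.0, 243.8], [256, 234, 19, 21, 310], array([0.6743, 0.2067, 0.123 ]))]
t 14.5667 q [0.188 0.271 1.457 0.004 1.414 0.225] pos [0.6784 0.156  0.307 ] R [[0.038, 0.999, -0.002], [0.999, -0.038, 0.003], [0.003, -0.002, -1.0]] w 0.9224621302692673
tool shift cm [ 5.07 -0.23 23.62]
t 14.5667 q [0.188 0.271 1.457 0.004 1.414 0.225] pos [0.6784 0.156  0.307 ] R [[0.038, 0.999, -0.002], [0.999, -0.038, 0.003], [0.003, -0.002, -1.0]] w 0.9224621302692673
tool shift cm [ 5.09 -0.25 16.72]
```

play_rows:
  commands:
    - [2.54,-0.12,0,0,0,0]
    - [2.54,-0.12,0,0,0,0]
    - [0,0,3.0,0,0,0]
    - [0,0,3.0,0,0,0]
    - [0,0,3.0,0,0,0]

```text
time: 14.98
tool_pos: [0.6789, 0.205, 0.2185]
tcp_rot: [-2.265, -2.174, -0.007]
wrist_force: [0.4, -0.4, -1.1]
width: 0.925
grip_force: 0.0
```

play_rows:
  commands:
    - [0,0,3.0,0,0,0]
    - [0,0,3.0,0,0,0]
    - [0,0,0,0,0,0]
    - [0,0,0,0,0,0]

```text
time: 15.32
tool_pos: [0.6769, 0.2041, 0.156]
tcp_rot: [-2.263, -2.171, 0.004]
wrist_force: [0.5, 0.0, 0.5]
width: 0.918
grip_force: 0.0
```

```bash
python3 - <<'E'
from h import *
for k in range(3): s=sensors.read_state();print(s['tool_pos'])
go((.6775,.2075,.071)); print(s['wrist_force'])
E
```

```text
[0.67685921 0.2040984  0.15595253]
[0.67685921 0.2040984  0.15595253]
[0.67685921 0.2040984  0.15595253]
t 15.3167 q [0.256 0.377 1.599 0.004 1.171 0.296] pos [0.6769 0.2041 0.156 ] R [[0.042, 0.999, -0.006], [0.999, -0.042, 0.002], [0.002, -0.006, -1.0]] w 0.918152371287736
tool shift cm [0.32 0.1  8.5 ]
[0.5314698  0.04910642 0.49887504]
```

play_rows:
  commands:
    - [0.32,0.1,0,0,0,0]
    - [0,0,2.1,0,0,0]
    - [0,0,2.1,0,0,0]
    - [0,0,2.1,0,0,0]
    - [0,0,2.1,0,0,0]

```text
time: 15.73
tool_pos: [0.6833, 0.2097, 0.0783]
tcp_rot: [2.266, 2.175, 0.014]
wrist_force: [0.2, -0.4, -0.5]
width: 0.927
grip_force: 0.0
```

play_rows:
  commands:
    - [0,0,0,0,0,0]
    - [0,0,0,0,0,0]
    - [0,0,0,0,0,0]

```text
time: 15.98
tool_pos: [0.6824, 0.2095, 0.0778]
tcp_rot: [-2.266, -2.175, -0.011]
wrist_force: [0.1, 0.6, -0.4]
width: 0.922
grip_force: 0.0
```

play_rows:
  commands:
    - [0,0,0,0,0,0]
    - [0,0,0,0,0,0]
    - [0,0,0,0,0,0]
    - [0,0,0,0,0,0]
    - [0,0,0,0,0,0]
  grip: 1
  force: 90

```text
time: 16.4
tool_pos: [0.6813, 0.2095, 0.0778]
tcp_rot: [-2.265, -2.174, -0.009]
wrist_force: [-3.9, 0.5, 8.4]
width: 0.616
grip_force: 92.6
```

play_rows:
  commands:
    - [0,0,0,0,0,0]
    - [0,0,0,0,0,0]
    - [0,0,0,0,0,0]

```text
time: 16.65
tool_pos: [0.6813, 0.2095, 0.0778]
tcp_rot: [-2.265, -2.174, -0.009]
wrist_force: [-3.6, -0.6, 6.9]
width: 0.616
grip_force: 92.6
```

```bash
python3 - <<'E'
from h import *
s,R=go((.6775,.2075,.2)); print(s['wrist_force'],s['torque'],s['grip_force'])
E
```

```text
t 16.65 q [0.261 0.451 1.65  0.005 1.037 0.3  ] pos [0.6813 0.2095 0.0778] R [[0.041, 0.999, 0.003], [0.999, -0.041, 0.005], [0.005, 0.003, -1.0]] w 0.6163491147037766
tool shift cm [ -0.15  -0.34 -12.22]
[-3.58387319 -0.645755    6.9221422 ] [ 0.00180527  0.58091602 -0.0438122 ] 92.60008005425334
```

play_rows:
  commands:
    - [0,0,-2.0,0,0,0]
    - [0,0,-3.0,0,0,0]
    - [0,0,-3.0,0,0,0]
    - [0,0,-3.0,0,0,0]
    - [0,0,-3.0,0,0,0]

```text
time: 17.07
tool_pos: [0.6801, 0.2083, 0.2163]
tcp_rot: [-2.265, -2.174, -0.005]
wrist_force: [-0.7, 0.9, -1.4]
width: 0.617
grip_force: 93.9
```

play_rows:
  commands:
    - [0,0,0,0,0,0]
    - [0,0,0,0,0,0]

```text
time: 17.23
tool_pos: [0.6822, 0.2088, 0.2186]
tcp_rot: [2.266, 2.175, 0.014]
wrist_force: [0.5, 0.5, -1.8]
width: 0.613
grip_force: 94.1
```

```bash
python3 - <<'E'
from h import *
import pickle
s,R=go((.5384,-.2838,.22)); print(s['wrist_force'],s['grip_force'])
cw=optics.camera_info("wrist");w=optics.read_camera("wrist");i=optics.read_camera("scene")
cv2.imwrite("pics/w7.png",w[:,:,::-1]);pickle.dump((cw,s),open("w7.pkl","wb"));cv2.imwrite("pics/s7.png",i[:,:,::-1])
p=proj(cw,s['tool_pos']);print("tcp px",p)
for b in blobs(mask(w,*MINT),300): print(b[:2])
for b in blobs(mask(w,(3,120,110),(20,255,255)),15): print("o",b[:2])
a=cv2.resize(w,(400,300));b=cv2.resize(i[150:300,260:460],(400,300));cv2.imwrite("pics/m7.png",np.hstack([a,b])[:,:,::-1])
E
```

```text
t 17.2333 q [0.26  0.338 1.533 0.004 1.263 0.3  ] pos [0.6822 0.2088 0.2186] R [[0.041, 0.999, 0.007], [0.999, -0.041, 0.006], [0.006, 0.007, -1.0]] w 0.6125759364904799
tool shift cm [-49.81 -12.35  -0.53]
[ 0.53056437  0.51244916 -1.78573074] 94.14681346155703
tcp px [322.33689574 311.61110734]
([320.8, 337.3], [225, 217, 195, 215, 31169])
o ([172.2, 195.7], [145, 187, 51, 25, 427])
o ([25.6, 197.9], [24, 196, 5, 6, 18])
o ([126.5, 239.4], [91, 204, 72, 71, 3909])
o ([271.1, 222.9], [260, 209, 25, 27, 327])
o ([356.2, 220.2], [344, 208, 25, 26, 357])
o ([183.3, 234.7], [180, 230, 7, 9, 25])
o ([563.9, 326.9], [552, 320, 25, 18, 27])
```

View pics/m7.png

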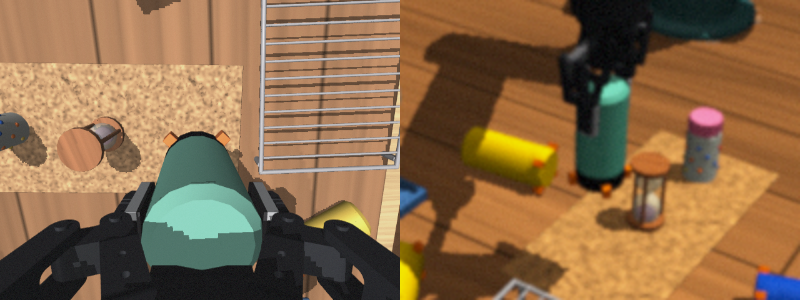

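The cup is held upright (wrist 320,337) with its two front lugs visible at (271,223) and (356,220); the neighbours are undisturbed. I'll get the lug positions in the tool frame.

```bash
cat > lug.py <<'E'
from h import *
def lugs(cw,s,w):
    R=Ro.from_rotvec(s['tcp_rot']).as_matrix(); zf=s['tool_pos'][2]-.0748; L=[]
    for b in blobs(mask(w,(3,120,110),(20,255,255)),100):
        if abs(b[0][0]-320)<75 and 190<b[0][1]<260: L.append((b[0],R.T@(onz(cw,b[0],zf+.009)-s['tool_pos'])))
    L.sort(key=lambda q:q[0][0]); a,b=L[0][1],L[-1][1]; d=b-a
    print(len(L),"lug L/R tool mm",(a*1000).round(1),(b*1000).round(1),"phase from tool y deg",np.degrees(np.arctan2(d[0],d[1])),"sep",np.linalg.norm(d),"axis est tool mm",((a+b)/2*1000).round(1)[:2]-[21.7,0])
    return a,b
if __name__=="__main__":
    import pickle
    cw,s=pickle.load(open("w7.pkl","rb")); lugs(cw,s,cv2.imread("pics/w7.png")[:,:,::-1].copy())
E
python3 lug.py
```

```text
2 lug L/R tool mm [ 18.  -25.9  65.7] [19.3 17.1 66. ] phase from tool y deg 1.835190627926907 sep 0.04303091665543524 axis est tool mm [-3.  -4.4]
```

```bash
cat > tilt.py <<'E'
from h import *
def tilt(im,c,X):
    """axis tilt in image plane vs projected vertical at X (deg, + = top leans right in image)"""
    m=mask(im,*MINT); p=proj(c,X); b=min([b for b in blobs(m,300)],key=lambda b:np.hypot(*(b[0]-p)))
    ys=np.flatnonzero(b[2].any(1)); r=[]
    for y in range(ys[0]+14,ys[-1]-9):
        q=np.flatnonzero(b[2][y]); r.append((y,q[0],q[-1]))
    r=np.array(r); k1,k2=[np.polyfit(r[:,0],r[:,j],1)[0] for j in(1,2)]
    v=proj(c,np.add(X,[0,0,.04]))-proj(c,np.subtract(X,[0,0,.04])); kv=v[0]/v[1]
    print("n",len(r),"edge slopes",k1,k2,"vertical",kv,"tilt deg L,R",-np.degrees(np.arctan([k1,k2])-np.arctan(kv)))
if __name__=="__main__":
    c=optics.camera_info("scene")
    for f,X in(("s4",(.677,.207,.063)),("s7",(.682,.208,.205)),("s3",(.678,.205,.07))): tilt(cv2.imread(f"pics/{f}.png")[:,:,::-1].copy(),c,X)
E
python3 tilt.py
```

```text
n 24 edge slopes -8.784630559314229e-16 -0.11695652173913164 vertical -0.0541583091408034 tilt deg L,R [-3.100014    3.57079496]
n 28 edge slopes -0.5812807881773437 -0.05938697318007862 vertical -0.0531129457381239 tilt deg L,R [27.12832324  0.35834032]
n 26 edge slopes -0.06529914529914797 -0.10666666666666996 vertical -0.05260465818258246 tilt deg L,R [0.72481198 3.07727884]
```

The held cup has tilted about 3° in the grip: the foot sits 4.4 mm off in tool y because the hand was off-centre at closing. I'll compensate, set it back on the mat, and regrasp centred.

play_rows:
  commands:
    - [0,0,0,-0.047,0,0]
    - [0,0,3.0,0,0,0]
    - [0,0,3.0,0,0,0]
    - [0,0,3.0,0,0,0]
    - [0,0,3.0,0,0,0]

```text
time: 17.75
tool_pos: [0.6837, 0.2081, 0.0904]
tcp_rot: [2.245, 2.155, 0.049]
wrist_force: [0.1, 0.2, -2.2]
width: 0.615
grip_force: 94.3
```

play_rows:
  commands:
    - [0,0,0.8,0,0,0]
    - [0,0,0,0,0,0]
    - [0,0,0,0,0,0]

```text
time: 18.0
tool_pos: [0.6854, 0.2084, 0.0851]
tcp_rot: [2.245, 2.154, 0.051]
wrist_force: [-0.2, 0.8, -1.6]
width: 0.615
grip_force: 94.4
```

play_rows:
  commands:
    - [0,0,0.3,0,0,0]
    - [0,0,0.3,0,0,0]
    - [0,0,0,0,0,0]

```text
time: 18.25
tool_pos: [0.6871, 0.2088, 0.0815]
tcp_rot: [2.243, 2.153, 0.057]
wrist_force: [-0.7, 0.1, -2.3]
width: 0.611
grip_force: 94.4
```

play_rows:
  commands:
    - [0,0,0.2,0,0,0]
    - [0,0,0,0,0,0]
    - [0,0,0,0,0,0]

```text
time: 18.5
tool_pos: [0.6867, 0.2087, 0.0789]
tcp_rot: [2.244, 2.153, 0.055]
wrist_force: [-0.1, -0.2, -1.3]
width: 0.617
grip_force: 94.4
```

play_rows:
  commands:
    - [0,0,0.15,0,0,0]
    - [0,0,0,0,0,0]
    - [0,0,0,0,0,0]

```text
time: 18.75
tool_pos: [0.687, 0.2087, 0.0773]
tcp_rot: [2.244, 2.153, 0.056]
wrist_force: [-0.2, 0.3, -1.3]
width: 0.615
grip_force: 94.5
```

play_rows:
  commands:
    - [0,0,0.12,0,0,0]
    - [0,0,0,0,0,0]
    - [0,0,0,0,0,0]

```text
time: 19.0
tool_pos: [0.6871, 0.2087, 0.0772]
tcp_rot: [2.244, 2.153, 0.056]
wrist_force: [-2.0, -0.9, 6.2]
width: 0.611
grip_force: 95.9
```

play_rows:
  commands:
    - [0,0,0.12,0,0,0]
    - [0,0,0,0,0,0]
    - [0,0,0,0,0,0]

```text
time: 19.25
tool_pos: [0.6872, 0.2087, 0.0772]
tcp_rot: [2.244, 2.153, 0.056]
wrist_force: [-4.3, -1.3, 10.7]
width: 0.614
grip_force: 97.4
```

play_rows:
  commands:
    - [0,0,0,0,0,0]
    - [0,0,0,0,0,0]
    - [0,0,0,0,0,0]
    - [0,0,0,0,0,0]
    - [0,0,0,0,0,0]
  grip: 0.05

```text
time: 19.67
tool_pos: [0.6867, 0.2086, 0.0743]
tcp_rot: [2.244, 2.154, 0.055]
wrist_force: [0.4, 0.2, 0.1]
width: 0.952
grip_force: 0.0
```

play_rows:
  commands:
    - [0,0,-2.0,0,0,0]
    - [0,0,-3.0,0,0,0]
    - [0,0,-3.0,0,0,0]
    - [-1.0,0,-3.0,0.045,0,0]
    - [-3.0,0,-3.0,0,0,0]

```text
time: 20.08
tool_pos: [0.6802, 0.1719, 0.215]
tcp_rot: [-2.26, -2.177, -0.008]
wrist_force: [0.8, -0.4, 0.6]
width: 0.947
grip_force: 0.0
```

play_rows:
  commands:
    - [-1.0,0,-3.0,0,0,0]
    - [0,0,-3.0,0,0,0]
    - [0,0,0,0,0,0]
    - [0,0,0,0,0,0]

```text
time: 20.42
tool_pos: [0.6812, 0.1586, 0.2775]
tcp_rot: [2.266, 2.173, 0.015]
wrist_force: [-0.2, 0.5, -0.4]
width: 0.95
grip_force: 0.0
```

```bash
cat > cup.py <<'E'
from h import *
def cup(c,w):
    m=mask(w[:400],*MINT); b=max(blobs(m,300),key=lambda b:b[1][4])
    l=max(blobs(cv2.inRange(w,(140,200,170),(180,255,225))[:400],100),key=lambda b:b[1][4])
    print("lid",l[0],onz(c,l[0],.123).round(4),"sil",b[0],onz(c,b[0],.123).round(4))
    p=proj(c,onz(c,l[0],.02))
    for q in blobs(mask(w,(3,120,110),(20,255,255)),8):
        if np.hypot(*(q[0]-p))<75: print("lug",q[0],q[1][4],onz(c,q[0],.013).round(4))
    return onz(c,l[0],.123)
if __name__=="__main__":
    s=sensors.read_state(); c=optics.camera_info("wrist");w=optics.read_camera("wrist");cv2.imwrite(f"pics/c{s['time']:.1f}.png",w[:,:,::-1])
    X=cup(c,w); X[2]=.077; go(X)
E
python3 cup.py
```

```text
lid [325.2, 151.2] [0.6865 0.2071 0.123 ] sil [325.5, 150.8] [0.6867 0.2073 0.123 ]
lug [298.8, 119.7] 44 [0.6647 0.23   0.013 ]
lug [348.4, 117.8] 25 [0.7106 0.2299 0.013 ]
t 20.4667 q [0.192 0.283 1.501 0.004 1.353 0.232] pos [0.6799 0.1586 0.2747] R [[0.041, 0.999, 0.004], [0.999, -0.041, 0.004], [0.005, 0.004, -1.0]] w 0.9476380708785856
tool shift cm [ 4.78  0.39 19.8 ]
```

play_rows:
  commands:
    - [2.4,0.4,0,0,0,0]
    - [2.4,0,0,0,0,0]
    - [0,0,3.0,0,0,0]
    - [0,0,3.0,0,0,0]
    - [0,0,3.0,0,0,0]

```text
time: 20.88
tool_pos: [0.6845, 0.2077, 0.181]
tcp_rot: [-2.263, -2.176, -0.004]
wrist_force: [1.0, 1.4, -0.2]
width: 0.95
grip_force: 0.0
```

play_rows:
  commands:
    - [0,0,2.0,0,0,0]
    - [0,0,0,0,0,0]
    - [0,0,0,0,0,0]
    - [0,0,0,0,0,0]

```text
time: 21.22
tool_pos: [0.6858, 0.2071, 0.1642]
tcp_rot: [-2.265, -2.175, -0.007]
wrist_force: [-0.3, 0.1, 0.8]
width: 0.947
grip_force: 0.0
```

```bash
python3 - <<'E'
from h import *
go((.6868,.2072,.077))
c=optics.camera_info("wrist");w=optics.read_camera("wrist")
m=mask(w,*MINT); b=max(blobs(m,300),key=lambda b:b[1][4]); l=b[2]
l2=max(blobs(cv2.inRange(w,(140,200,170),(180,255,225)),100),key=lambda b:b[1][4])
print(b[0],b[1],"lid",l2[0],l2[1],onz(c,l2[0],.123)); go((.6868,.2072,.077))
E
```

```text
t 21.2167 q [0.257 0.382 1.575 0.003 1.181 0.296] pos [0.6858 0.2071 0.1642] R [[0.041, 0.999, 0.002], [0.999, -0.041, 0.004], [0.004, 0.002, -1.0]] w 0.9467514203199775
tool shift cm [-0.02  0.08  8.72]
[323.8, 258.3] [268, 187, 114, 137, 11712] lid [322.6, 272.1] [277, 230, 95, 89, 5928] [0.68608955 0.20774881 0.123     ]
t 21.2667 q [0.257 0.381 1.574 0.003 1.181 0.296] pos [0.6866 0.2072 0.1656] R [[0.041, 0.999, 0.004], [0.999, -0.041, 0.004], [0.005, 0.004, -1.0]] w 0.9489947278363984
tool shift cm [-0.04 -0.02  8.86]
```

play_rows:
  commands:
    - [0,0,2.2,0,0,0]
    - [0,0,2.2,0,0,0]
    - [0,0,2.2,0,0,0]
    - [0,0,2.1,0,0,0]
    - [0,0,0,0,0,0]

```text
time: 21.68
tool_pos: [0.6838, 0.2066, 0.0741]
tcp_rot: [-2.264, -2.173, 0.0]
wrist_force: [-1.1, -0.4, -0.8]
width: 0.951
grip_force: 0.0
```

play_rows:
  commands:
    - [0,0,0,0,0,0]
    - [0,0,0,0,0,0]

```text
time: 21.85
tool_pos: [0.6876, 0.2076, 0.0798]
tcp_rot: [2.266, 2.175, 0.012]
wrist_force: [-0.8, 0.4, 0.3]
width: 0.951
grip_force: 0.0
```

```bash
python3 - <<'E'
from h import *
c=optics.camera_info("wrist");s,R=go((.6866,.2074,.077));w=optics.read_camera("wrist");cv2.imwrite("pics/w8.png",w[:,:,::-1])
m=mask(w,*MINT); b=max(blobs(m,300),key=lambda b:b[1][4]); X=np.array([.6866,.2074,.123]); p=proj(c,X)
ys=[200,230,260]; 
for y in ys:
    q=np.flatnonzero(b[2][y]); print(y,q[[0,-1]].mean() if len(q) else None)
a=proj(c,s['tool_pos']-R[:,2]*.045);d=proj(c,s['tool_pos']+R[:,2]*.06);print("tool axis px",a,d, b[1])
for q in blobs(mask(w,(3,120,110),(20,255,255)),30):
    if abs(q[0][0]-320)<90: print("lug",q[0],q[1])
E
```

```text
t 21.85 q [0.257 0.456 1.637 0.004 1.041 0.296] pos [0.6876 0.2076 0.0798] R [[0.041, 0.999, 0.006], [0.999, -0.041, 0.005], [0.005, 0.006, -1.0]] w 0.9511361726407347
tool shift cm [-0.03 -0.1   0.28]
200 None
230 319.5
260 320.0
tool axis px [322.41915953 384.55548742] [322.17922663 260.28051231] [224, 214, 193, 218, 31146]
lug [360.7, 217.3] [349, 205, 24, 26, 339]
lug [276.3, 219.8] [266, 206, 23, 27, 297]
```

play_rows:
  commands:
    - [0,-0.13,0,0,0,0]
    - [0,0,0,0,0,0]
    - [0,0,0,0,0,0]

```text
time: 22.15
tool_pos: [0.6853, 0.2075, 0.0785]
tcp_rot: [-2.266, -2.175, -0.01]
wrist_force: [-0.8, -1.3, 0.6]
width: 0.942
grip_force: 0.0
```

play_rows:
  commands:
    - [0,0,0,0,0,0]
    - [0,0,0,0,0,0]
    - [0,0,0,0,0,0]
    - [0,0,0,0,0,0]
    - [0,0,0,0,0,0]
  grip: 1
  force: 25

```text
time: 22.57
tool_pos: [0.6849, 0.2073, 0.0775]
tcp_rot: [-2.266, -2.175, -0.008]
wrist_force: [0.6, 0.4, 3.0]
width: 0.625
grip_force: 26.5
```

play_rows:
  commands:
    - [0,0,0,0,0,0]
    - [0,0,0,0,0,0]
    - [0,0,0,0,0,0]

```text
time: 22.82
tool_pos: [0.685, 0.2073, 0.0775]
tcp_rot: [-2.266, -2.175, -0.008]
wrist_force: [0.1, 0.4, 4.0]
width: 0.627
grip_force: 26.6
```

```bash
cat > look.py <<'E'
from lug import *
s,R=go((.5384,-.2838,.22)); print(s['wrist_force'],s['torque'],s['grip_force'])
cw=optics.camera_info("wrist");w=optics.read_camera("wrist");cv2.imwrite(f"pics/k{s['time']:.1f}.png",w[:,:,::-1]); lugs(cw,s,w)
E
python3 look.py
```

```text
t 22.8167 q [0.258 0.456 1.643 0.004 1.039 0.297] pos [0.685  0.2073 0.0775] R [[0.041, 0.999, 0.003], [0.999, -0.041, 0.004], [0.004, 0.003, -1.0]] w 0.6271735624094448
tool shift cm [-49.61 -12.59 -14.49]
[0.06261803 0.38331357 4.04874388] [ 0.00335187 -0.02671655 -0.00574319] 26.599824369186535
2 lug L/R tool mm [ 19.7 -20.7  65.8] [20.8 22.1 66. ] phase from tool y deg 1.4030574149551303 sep 0.04288468208766998 axis est tool mm [-1.4  0.7]
```

Clean grasp: no side force, and the foot sits within 1 mm of the tool axis. I'll grip harder, lift and carry.

play_rows:
  commands:
    - [0,0,0,0,0,0]
    - [0,0,-2.0,0,0,0]
    - [0,0,-3.0,0,0,0]
    - [0,0,-3.0,0,0,0]
    - [0,0,-3.0,0,0,0]
  force: 90

```text
time: 23.28
tool_pos: [0.6825, 0.2065, 0.1855]
tcp_rot: [-2.264, -2.173, 0.0]
wrist_force: [1.4, -0.3, -2.2]
width: 0.611
grip_force: 94.4
```

play_rows:
  commands:
    - [0,0,-3.0,0,0,0]
    - [0,0,-1.0,0,0,0]
    - [-2.9,-0.74,0,0,0,0]
    - [-2.9,-0.74,0,0,0,0]
    - [-2.9,-0.74,0,0,0,0]

```text
time: 23.7
tool_pos: [0.657, 0.1202, 0.2244]
tcp_rot: [-2.263, -2.175, -0.003]
wrist_force: [-0.3, -1.0, -3.6]
width: 0.614
grip_force: 94.6
```

play_rows:
  commands:
    - [-2.9,-0.74,0,0,0,0]
    - [-2.9,-0.74,0,0,0,0]
    - [-2.9,-0.74,0,0,0,0]
    - [-2.9,-0.74,0,0,0,0]
    - [-2.9,-0.74,0,0,0,0]

```text
time: 24.12
tool_pos: [0.6136, -0.0238, 0.2233]
tcp_rot: [-2.263, -2.173, -0.003]
wrist_force: [-0.6, -0.8, -2.0]
width: 0.615
grip_force: 94.6
```

play_rows:
  commands:
    - [-2.9,-0.74,0,0,0,0]
    - [-2.9,-0.74,0,0,0,0]
    - [-2.9,-0.74,0,0,0,0]
    - [-2.9,-0.74,0,0,0,0]
    - [-2.9,-0.74,0,0,0,0]

```text
time: 24.53
tool_pos: [0.5707, -0.1668, 0.2228]
tcp_rot: [-2.263, -2.172, -0.004]
wrist_force: [0.5, -0.6, -1.4]
width: 0.613
grip_force: 94.6
```

play_rows:
  commands:
    - [-2.9,-0.74,0,0,0,0]
    - [-2.9,-0.74,0,0,0,0]
    - [-2.9,-0.74,0,0,0,0]
    - [0,0,0,0,0,-0.098]
    - [0,0,0,0,0,-0.098]

```text
time: 24.95
tool_pos: [0.5449, -0.2534, 0.2223]
tcp_rot: [-2.038, -2.384, -0.005]
wrist_force: [0.3, 1.0, -1.1]
width: 0.613
grip_force: 94.6
```

play_rows:
  commands:
    - [0,0,0,0,0,-0.098]
    - [0,0,0,0,0,-0.098]
    - [0,0,0,0,0,0]
    - [0,0,0,0,0,0]

```text
time: 25.28
tool_pos: [0.5459, -0.2516, 0.2229]
tcp_rot: [-1.801, -2.57, -0.006]
wrist_force: [-0.1, 0.3, -2.7]
width: 0.616
grip_force: 94.6
```

```bash
python3 look.py; ls pics | tail -30 | tr '\n' ' '
```

```text
t 25.2833 q [-0.476  0.133  1.775  0.005  1.237 -0.826] pos [ 0.5459 -0.2516  0.2229] R [[-0.341, 0.94, -0.001], [0.94, 0.341, 0.005], [0.005, 0.001, -1.0]] w 0.6163027462601839
tool shift cm [-2.77 -1.81  0.28]
[-0.09740091  0.31369191 -2.66302218] [ 0.03289744  0.01365928 -0.00740389] 94.58183297887444
2 lug L/R tool mm [ 12.5 -23.6  65.8] [20.7 22.7 65.9] phase from tool y deg 10.110182748901403 sep 0.04704041471828202 axis est tool mm [-5.1 -0.4]
c20.4.png k22.8.png k25.3.png m7.png mix4.png s2.png s2f.png s3.png s4.png s7.png scene0.png t3.png t4.png top0.png w1.png w2.png w3.png w4.png w5.png w5c.png w6.png w6c.png w7.png w8.png
```

play_rows:
  commands:
    - [-1.3,-0.9,0,0,0,0]
    - [-1.3,-0.9,0,0,0,0]
    - [0,0,0,0,0,0]
    - [0,0,0,0,0,0]

```text
time: 25.67
tool_pos: [0.5386, -0.2828, 0.2242]
tcp_rot: [-1.802, -2.572, -0.007]
wrist_force: [1.1, 0.0, -2.4]
width: 0.611
grip_force: 94.6
```

```bash
python3 look.py; python3 - <<'E'
from h import *
import glob,os
f=max(glob.glob("pics/k*.png"),key=os.path.getmtime);w=cv2.imread(f)[:,:,::-1].copy();c=optics.camera_info("wrist")
for b in blobs(mask(w,(3,120,110),(20,255,255)),20): print("o",b[0],b[1])
hsv=cv2.cvtColor(w,cv2.COLOR_RGB2HSV)
for b in blobs(cv2.inRange(w,(0,0,0),(70,70,75))[:300],60): print("dark",b[0],b[1])
g=np.array([.5384,-.2838])
for n in range(4):
    a=np.radians(-23.54+90*n); print("slot",n,[proj(c,(*(g+r*np.array([np.cos(a),np.sin(a)])),.095)).round(0).tolist() for r in(.028,.0365,.052)])
cv2.imwrite("pics/k_last.png",cv2.resize(w[100:340,160:480],(800,600))[:,:,::-1])
E
```

```text
t 25.6667 q [-0.527  0.144  1.76   0.005  1.239 -0.877] pos [ 0.5386 -0.2828  0.2242] R [[-0.341, 0.94, 0.002], [0.94, 0.341, 0.005], [0.004, 0.003, -1.0]] w 0.6114557931278657
tool shift cm [-0.09 -0.05  0.42]
[ 1.11423654  0.02775951 -2.38367257] [ 0.02598096  0.01964231 -0.00552477] 94.5787503104657
1 lug L/R tool mm [26.3 -0.1 65.9] [26.3 -0.1 65.9] phase from tool y deg 0.0 sep 0.0 axis est tool mm [ 4.6 -0.1]
o [321.4, 206.5] [271, 187, 108, 46, 1866]
dark [8.8, 54.2] [0, 0, 20, 119, 360]
dark [581.5, 114.0] [528, 89, 111, 51, 499]
dark [364.7, 184.1] [345, 166, 39, 46, 593]
dark [273.4, 185.3] [255, 168, 40, 39, 577]
dark [150.5, 248.6] [136, 199, 30, 101, 233]
dark [327.2, 215.4] [282, 207, 93, 36, 451]
dark [243.3, 295.5] [237, 291, 12, 9, 84]
dark [401.7, 295.8] [397, 291, 11, 9, 71]
slot 0 [[350.0, 258.0], [359.0, 266.0], [375.0, 281.0]]
slot 1 [[349.0, 199.0], [359.0, 190.0], [376.0, 173.0]]
slot 2 [[289.0, 201.0], [279.0, 192.0], [261.0, 175.0]]
slot 3 [[291.0, 259.0], [283.0, 268.0], [267.0, 283.0]]
```

play_rows:
  commands:
    - [0,0,1.5,0,0,0]
    - [0,0,1.5,0,0,0]
    - [0,0,1.2,0,0,0]
    - [0,0,0,0,0,0]
    - [0,0,0,0,0,0]

```text
time: 26.13
tool_pos: [0.5384, -0.2815, 0.1816]
tcp_rot: [-1.797, -2.573, -0.007]
wrist_force: [0.2, 0.2, -1.5]
width: 0.614
grip_force: 94.6
```

```bash
python3 look.py; python3 - <<'E'
from h import *
import glob,os
f=max(glob.glob("pics/k[0-9]*.png"),key=os.path.getmtime);w=cv2.imread(f)[:,:,::-1].copy();c=optics.camera_info("wrist")
for b in blobs(mask(w,(3,120,110),(20,255,255)),20): print("o",b[0],b[1])
for b in blobs(cv2.inRange(w,(0,0,0),(70,70,75))[:300],60): print("dark",b[0],b[1])
g=np.array([.5384,-.2838])
for n in (1,2):
    a=np.radians(-23.54+90*n); print("slot",n,[proj(c,(*(g+r*np.array([np.cos(a),np.sin(a)])),.095)).round(1).tolist() for r in(.028,.0365,.042,.052)])
cv2.imwrite("pics/k_last.png",cv2.resize(w[120:300,200:440],(800,600),interpolation=cv2.INTER_CUBIC)[:,:,::-1])
E
```

```text
t 26.1333 q [-0.525  0.175  1.805  0.005  1.164 -0.879] pos [ 0.5384 -0.2815  0.1816] R [[-0.344, 0.939, -0.0], [0.939, 0.344, 0.005], [0.005, 0.002, -1.0]] w 0.6141806828405885
tool shift cm [-0.2  -0.07 -3.84]
[ 0.22110789  0.19015287 -1.46009157] [0.0199875  0.03467983 0.02234455] 94.55391811206937
1 lug L/R tool mm [22.5 -0.3 65.9] [22.5 -0.3 65.9] phase from tool y deg 0.0 sep 0.0 axis est tool mm [ 0.8 -0.3]
o [321.1, 213.8] [271, 201, 108, 36, 1067]
dark [598.6, 107.0] [555, 86, 85, 44, 516]
dark [374.2, 194.8] [349, 176, 48, 38, 733]
dark [262.1, 196.3] [243, 178, 47, 36, 688]
dark [133.7, 251.1] [120, 204, 28, 96, 271]
dark [327.2, 215.1] [282, 207, 94, 38, 479]
dark [242.9, 295.1] [237, 287, 12, 13, 84]
dark [401.7, 295.9] [397, 292, 11, 8, 69]
slot 1 [[353.7, 212.5], [364.5, 201.6], [371.7, 194.5], [384.7, 181.3]]
slot 2 [[282.4, 214.2], [271.0, 203.7], [263.6, 196.9], [249.9, 184.4]]
```

View pics/k_last.png

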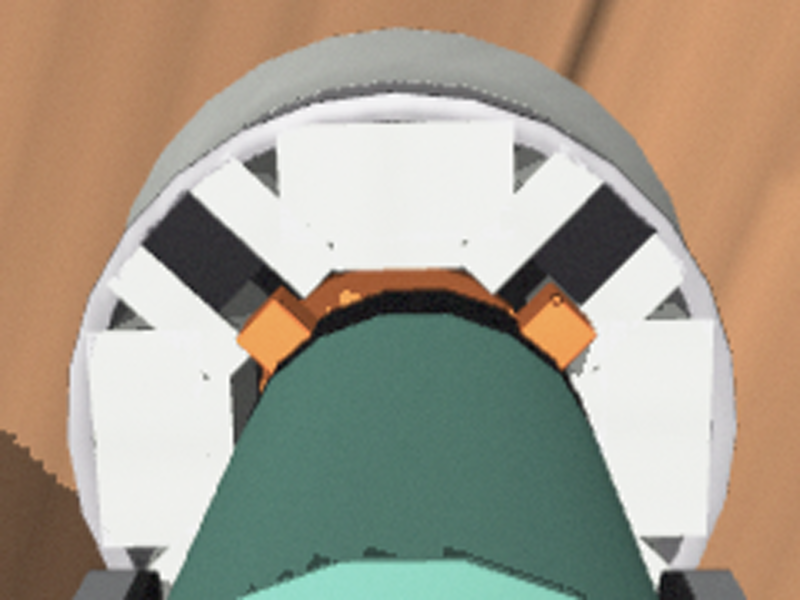

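```bash
cat > al.py <<'E'
from h import *
import sys
def al(c,w,s,view=None,ph=-23.54):
    g=np.array([.5384,-.2838]); zf=s['tool_pos'][2]-.0748
    R=Ro.from_rotvec(s['tcp_rot']).as_matrix(); m=cv2.inRange(w,(215,130,40),(255,185,100)); p0=proj(c,(*g,.1)); Q=[]
    for b in blobs(m,60):
        if 190<b[0][1]<250 and 30<abs(b[0][0]-322)<60: Q.append(b); print("lug px",b[0],b[1])
    Q.sort(key=lambda b:-b[0][0])
    if len(Q)==2:
        A=[onz(c,q[0],zf+.012)[:2]-g for q in Q]; d=A[0]-A[1]; a=np.radians(ph+90)
        u=[np.array([np.cos(a+n*np.pi/2),np.sin(a+n*np.pi/2)]) for n in(0,1)]
        E=[A[i]-.0305*u[i] for i in(0,1)]; sep=A[0]-A[1]; su=u[0]-u[1]
        ang=np.degrees(np.arctan2(sep[1],sep[0])-np.arctan2(su[1],su[0])); off=(E[0]+E[1])/2
        print("radii mm",[1000*np.hypot(*x) for x in A],"sep",1000*np.hypot(*sep),"cup yaw err deg",ang,"centre err world mm",off*1000,"-> tool corr cm",(-R.T@np.array([*off,0])*100).round(3))
s=sensors.read_state();c=optics.camera_info("wrist")
if len(sys.argv)>1: w=cv2.imread(sys.argv[1])[:,:,::-1].copy()
else: w=optics.read_camera("wrist");cv2.imwrite(f"pics/k{s['time']:.1f}.png",w[:,:,::-1])
print("tilt",Ro.from_rotvec(s['tcp_rot']).as_matrix()[:,2].round(4),s['tool_pos'].round(4),s['wrist_force'].round(1))
al(c,w,s)
sys.path.insert(0,'.')
E
python3 al.py
```

```text
tilt [ 0.0018  0.0043 -1.    ] [ 0.5391 -0.2821  0.1828] [-0.2 -0.6 -1.3]
lug px [367.4, 218.9] [357, 209, 21, 21, 237]
lug px [281.2, 220.2] [271, 210, 22, 22, 231]
radii mm [np.float64(32.866891891134536), np.float64(28.478209554740772)] sep 42.89696309269034 cup yaw err deg -0.4338190370471814 centre err world mm [2.9935241  1.41340111] -> tool corr cm [-0.03  -0.33  -0.001]
```

The picture shows the lugs at crop (275,333) and (557,327) facing their slots. The cup sits about 3.3 mm too far along +tool y, with yaw within 0.5°, so I'll correct that.

play_rows:
  commands:
    - [-0.03,-0.33,0,0,0,-0.007]
    - [0,0,0,0,0,0]
    - [0,0,0,0,0,0]

```text
time: 26.48
tool_pos: [0.5363, -0.2843, 0.1837]
tcp_rot: [1.79, 2.58, 0.007]
wrist_force: [1.1, -0.1, -2.0]
width: 0.609
grip_force: 94.6
```

```bash
cat >> al.py <<'E'
# grinder from the same image: dark strips between r 38 and 52 mm at the rim plane
g=np.array([.5384,-.2838]); 
dk=cv2.inRange(w,(0,0,0),(75,75,80)); P=np.argwhere(dk[150:260,200:440])[:,::-1]+[200,150]
D=np.array([onz(c,q,.095)[:2] for q in P.astype(float)]); ph=np.radians(66.46)
for it in range(4):
    L=[];T=[]
    for n in(0,1):
        u=np.array([np.cos(ph+n*np.pi/2),np.sin(ph+n*np.pi/2)]); nn=np.array([-u[1],u[0]]); v=D-g; r=v@u; l=v@nn
        k=(r>.041)&(r<.049)&(abs(l)<.010); f=np.polyfit(r[k]-.045,l[k],1); L.append(f[1]); T.append(f[0])
    M=np.array([[-np.sin(ph+n*np.pi/2),np.cos(ph+n*np.pi/2)] for n in(0,1)]); g=g+np.linalg.solve(M,L)
print("grinder in this image",g,"slot slopes deg",np.degrees(T))
E
python3 al.py
```

```text
tilt [ 0.0034  0.0032 -1.    ] [ 0.5363 -0.2843  0.1837] [ 1.1 -0.1 -2. ]
lug px [367.4, 218.9] [357, 209, 21, 21, 239]
lug px [281.3, 220.2] [271, 210, 22, 22, 232]
radii mm [np.float64(29.635171150718442), np.float64(29.90891905957751)] sep 42.83858536584405 cup yaw err deg -0.07315057295550054 centre err world mm [ 0.17265544 -0.88706952] -> tool corr cm [0.089 0.015 0.   ]
grinder in this image [ 0.53864563 -0.2840522 ] slot slopes deg [0.27179693 1.58392532]
```

play_rows:
  commands:
    - [0.05,0,0,0,0,0]
    - [0,0,0.5,0,0,0]
    - [0,0,0.4,0,0,0]
    - [0,0,0,0,0,0]
    - [0,0,0,0,0,0]

```text
time: 26.95
tool_pos: [0.5354, -0.2831, 0.1729]
tcp_rot: [-1.789, -2.58, -0.007]
wrist_force: [-0.8, 0.6, -0.8]
width: 0.612
grip_force: 94.6
```

```bash
python3 al.py
```

```text
tilt [ 8.0e-04  4.7e-03 -1.0e+00] [ 0.5354 -0.2831  0.1729] [-0.8  0.6 -0.8]
lug px [367.3, 219.0] [357, 209, 21, 21, 239]
lug px [281.2, 220.2] [271, 210, 22, 22, 231]
radii mm [np.float64(30.314642927080573), np.float64(31.432919255503386)] sep 42.84906951874369 cup yaw err deg -0.10028935721140826 centre err world mm [-0.95412039  0.33108661] -> tool corr cm [-0.064  0.078 -0.   ]
grinder in this image [ 0.53878359 -0.28412735] slot slopes deg [0.89371431 3.64072085]
```

play_rows:
  commands:
    - [-0.05,0.07,0,0,0,0]
    - [0,0,0,0,0,0]
    - [0,0,0.2,0,0,0]
    - [0,0,0,0,0,0]

```text
time: 27.33
tool_pos: [0.5367, -0.2836, 0.1716]
tcp_rot: [-1.79, -2.581, -0.007]
wrist_force: [-0.8, -0.0, -1.9]
width: 0.612
grip_force: 94.6
```

```bash
python3 al.py
```

```text
tilt [ 0.002  0.004 -1.   ] [ 0.5367 -0.2836  0.1716] [-0.8 -0.  -1.9]
lug px [281.2, 220.2] [271, 210, 22, 21, 231]
lug px [367.4, 219.2] [357, 211, 21, 19, 234]
radii mm [np.float64(30.320273840475263), np.float64(29.97479294450411)] sep 42.897484743507114 cup yaw err deg -0.2480697964992911 centre err world mm [ 0.45151994 -0.23424858] -> tool corr cm [ 0.038 -0.034  0.   ]
grinder in this image [ 0.53882787 -0.28414074] slot slopes deg [0.10306369 2.96379526]
```

Aligned to within 0.5 mm and 0.3°. I'll lower it in small steps and watch the force.

play_rows:
  commands:
    - [0,0,0.2,0,0,0]
    - [0,0,0.2,0,0,0]
    - [0,0,0,0,0,0]

```text
time: 27.63
tool_pos: [0.5364, -0.2835, 0.1672]
tcp_rot: [-1.79, -2.58, -0.007]
wrist_force: [-1.0, -0.4, -2.1]
width: 0.609
grip_force: 94.6
```

play_rows:
  commands:
    - [0,0,0.15,0,0,0]
    - [0,0,0,0,0,0]
    - [0,0,0,0,0,0]

```text
time: 27.88
tool_pos: [0.5366, -0.2836, 0.1662]
tcp_rot: [-1.79, -2.581, -0.007]
wrist_force: [0.4, -0.3, -2.3]
width: 0.613
grip_force: 94.6
```

play_rows:
  commands:
    - [0,0,0.25,0,0,0]
    - [0,0,0.25,0,0,0]
    - [0,0,0,0,0,0]

```text
time: 28.13
tool_pos: [0.5364, -0.2834, 0.1606]
tcp_rot: [-1.79, -2.58, -0.007]
wrist_force: [0.8, -0.1, -1.8]
width: 0.611
grip_force: 94.6
```

play_rows:
  commands:
    - [0,0,0.25,0,0,0]
    - [0,0,0.25,0,0,0]
    - [0,0,0,0,0,0]

```text
time: 28.38
tool_pos: [0.5364, -0.2834, 0.1556]
tcp_rot: [-1.79, -2.58, -0.007]
wrist_force: [0.1, -0.4, -2.1]
width: 0.614
grip_force: 94.6
```

play_rows:
  commands:
    - [0,0,0.25,0,0,0]
    - [0,0,0.25,0,0,0]
    - [0,0,0,0,0,0]
  force: 115

```text
time: 28.63
tool_pos: [0.5364, -0.2833, 0.1506]
tcp_rot: [-1.79, -2.58, -0.007]
wrist_force: [0.0, -0.2, -2.1]
width: 0.608
grip_force: 119.9
```

play_rows:
  commands:
    - [0,0,0.2,0,0,0]
    - [0,0,0.2,0,0,0]
    - [0,0,0,0,0,0]

```text
time: 28.88
tool_pos: [0.5369, -0.2837, 0.148]
tcp_rot: [1.79, 2.582, 0.007]
wrist_force: [-1.9, -0.3, 3.5]
width: 0.606
grip_force: 120.1
```

play_rows:
  commands:
    - [0,0,0.2,0,0,0]
    - [0,0,0,0,0,0]
    - [0,0,0,0,0,0]

```text
time: 29.13
tool_pos: [0.537, -0.2838, 0.146]
tcp_rot: [1.79, 2.581, 0.007]
wrist_force: [-2.7, 1.4, 5.8]
width: 0.613
grip_force: 120.2
```

play_rows:
  commands:
    - [0,0,0.2,0,0,0]
    - [0,0,0,0,0,0]
    - [0,0,0,0,0,0]

```text
time: 29.38
tool_pos: [0.537, -0.2838, 0.1442]
tcp_rot: [1.79, 2.581, 0.007]
wrist_force: [-2.6, 1.2, 5.9]
width: 0.613
grip_force: 120.3
```

play_rows:
  commands:
    - [0,0,0.2,0,0,0]
    - [0,0,0,0,0,0]
    - [0,0,0,0,0,0]

```text
time: 29.63
tool_pos: [0.537, -0.2838, 0.1424]
tcp_rot: [1.79, 2.581, 0.007]
wrist_force: [-1.6, 0.6, 7.3]
width: 0.614
grip_force: 120.4
```

play_rows:
  commands:
    - [0,0,0.1,0,0,0]
    - [0,0,0,0,0,0]
    - [0,0,0,0,0,0]

```text
time: 29.88
tool_pos: [0.5371, -0.2839, 0.1418]
tcp_rot: [1.79, 2.581, 0.007]
wrist_force: [-3.2, 1.4, 9.5]
width: 0.611
grip_force: 120.7
```

play_rows:
  commands:
    - [0,0,0.12,0,0,0]
    - [0,0,0,0,0,0]
    - [0,0,0,0,0,0]

```text
time: 30.13
tool_pos: [0.5372, -0.284, 0.1417]
tcp_rot: [1.79, 2.581, 0.006]
wrist_force: [-4.3, 2.7, 12.6]
width: 0.611
grip_force: 121.1
```

play_rows:
  commands:
    - [0,0,0.12,0,0,0]
    - [0,0,0,0,0,0]
    - [0,0,0,0,0,0]

```text
time: 30.38
tool_pos: [0.5374, -0.2842, 0.1416]
tcp_rot: [1.789, 2.58, 0.006]
wrist_force: [-5.8, 3.2, 18.2]
width: 0.611
grip_force: 121.3
```

The plate is on its stop: the force climbs to 18 N while z holds at 0.1416 m, against an expected 0.142 m. One hold and a check before handing in.

play_rows:
  commands:
    - [0,0,0,0,0,0]
    - [0,0,0,0,0,0]
    - [0,0,0,0,0,0]

```text
time: 30.63
tool_pos: [0.5374, -0.2842, 0.1416]
tcp_rot: [1.789, 2.58, 0.006]
wrist_force: [-6.5, 2.2, 18.3]
width: 0.608
grip_force: 121.3
```

```bash
python3 - <<'E'
from lug import *
s,R=go((.5384,-.284,.1416));print(s['wrist_force'],s['grip_force'])
t=optics.read_camera("top");ct=optics.camera_info("top");t0=cv2.imread("pics/top0.png")[:,:,::-1]
w=optics.read_camera("wrist")
for b in blobs(mask(w,*ORG)[150:300],40): print("wrist orange",b[0],b[1])
pk=lambda im:[b[0] for b in blobs(mask(im,(140,40,120),(175,255,255)),20)]
print("pink",pk(t0.copy()),pk(t))
d=cv2.absdiff(t,t0.copy()).max(2); print("timer/shaker change px",(d[280:320,255:290]>60).sum(),(d[340:370,250:285]>60).sum())
print(order.finish_job())
E
```

```text
t 30.6333 q [-0.53   0.207  1.845  0.004  1.087 -0.89 ] pos [ 0.5374 -0.2842  0.1416] R [[-0.351, 0.936, 0.004], [0.937, 0.351, 0.002], [0.001, 0.004, -1.0]] w 0.6075544029662138
tool shift cm [-0.02  0.1   0.  ]
[-6.47726324  2.15787694 18.25822504] 121.32398821413517
wrist orange [370.1, 64.9] [363, 60, 15, 10, 54]
pink [[466.6, 233.9], [265.7, 353.9]] [[466.6, 233.9], [265.7, 353.8]]
timer/shaker change px 0 237
the job is handed in; nothing more can be done
None
```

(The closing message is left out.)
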